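# Load the tile-drying carousel

### The job

Load every clay test tile into the drying carousel, one to a bay. First pull up the spring plunger's knob, turn the turntable by it until a bay is in line with the white loading shelf, and let the pin snap home; then lay a tile on the shelf and push it through the slot until it is fully home in the bay, and index on to the next bay for each further tile in the same way. Finish with all tiles home, an empty bay in line with the shelf and the pin snapped home, and leave the other things on the table where they are.

Things in the scene. Friction and masses are not known exactly. Their poses are not given: they have to be found in the camera images.
- tile0_mid (a point): unglazed clay test tile, plain grey-brown, 80 (its x) x 60 (its y) x 12 mm (its z), 100 g, lying flat on the table; this point is its centre, 6 mm above its underside. There are two or three tiles (an absent one is None); the thicker round disc of the same clay is not a tile
- tile1_mid (a point): unglazed clay test tile, plain grey-brown, 80 (its x) x 60 (its y) x 12 mm (its z), 100 g, lying flat on the table; this point is its centre, 6 mm above its underside. There are two or three tiles (an absent one is None); the thicker round disc of the same clay is not a tile
- tile2_mid (a point): unglazed clay test tile, plain grey-brown, 80 (its x) x 60 (its y) x 12 mm (its z), 100 g, lying flat on the table; this point is its centre, 6 mm above its underside. There are two or three tiles (an absent one is None); the thicker round disc of the same clay is not a tile
- bay0 (a point): where a tile's centre lies when the tile is home against bay 0's back wall: 76 mm from the axis, 6 mm above the bay floor (tile ends 36 and 116 mm from the axis). Turns with the turntable. Each bay is entered by a level slot 67 mm wide, 17 mm high, 117 mm from the axis, steel lead-in plates flaring out to 127 mm; its roof (top 52 mm above the table) covers its outer 46 mm, the rest is open above
- bay1 (a point): the same point of bay 1, which lies 90 degrees anticlockwise (seen from above) from bay 0
- bay2 (a point): the same point of bay 2, which lies 180 degrees anticlockwise (seen from above) from bay 0
- bay3 (a point): the same point of bay 3, which lies 270 degrees anticlockwise (seen from above) from bay 0
- axis (a point): point on the upright axis of the drying carousel, 30 mm above the table, level with the bay floors. The carousel is a grey cross-shaped turntable of four box-like bays 90 degrees apart on a fixed round base of 142 mm radius; a fixed grey guard band (43 mm high, 137 mm from the axis) surrounds it except at the loading side
- mouth (a point): fixed point in the loading position, 76 mm from the axis towards the white loading shelf and 36 mm above the table: a bay is in line with the shelf when its bay point is here
- apron (a point): fixed centre of the top of the white loading shelf, 31 mm above the table (1 mm above the bay floors). The shelf reaches from 129 to 229 mm from the axis and is 150 mm wide; this point is 179 mm from the axis. The pushing direction is the level line from here to the axis
- drum (a joint): angle of the turntable, rad, growing anticlockwise seen from above, free to turn both ways by more than a full turn. A bay is in line with the shelf and the pin is over a hole at every multiple of pi/2 (play about 0.015 rad). At the start it stands between two holes
- plunger (a joint): height of the spring plunger, m: 0 when its pin has snapped home in a hole of the base, about 0.010 when the pin rides on the track between holes (dragging lightly), 0.018 at most. Above 0.011 the pin is clear. The spring pushes down with 4.5 to 7 N; let go over a hole (within 2 mm) the pin snaps home by itself and locks the turntable
- knob (a point): centre of the plunger's black round pull knob, an upright cylinder 28 mm across, 30 mm tall, 83 mm above the table when the pin is home, higher when raised. It stands 85 mm from the axis, 45 degrees from bay 0 towards bay 1, and turns with the turntable; a steel bush below it tops out 62 mm above the table. Held up by the knob, the turntable can be swung round
- sponge: yellow sponge block 110 x 70 x 45 mm, a bystander to be left alone; its origin is at its underside
- disc: round clay disc 84 mm across, 16 mm thick, a bystander to be left alone; its origin is at its underside
- bowl: white plastic bowl 124 mm across, 70 mm tall, a bystander to be left alone; its origin is at its underside
- jar: white ceramic cup 90 mm across, 100 mm tall, a bystander to be left alone; its origin is at its underside
- brush: flat wooden-handled brush about 200 mm long, a bystander to be left alone; its origin is at its underside
- rib: flat wooden potter's rib 100 x 55 x 8 mm, a bystander to be left alone; its origin is at its underside
- knife: wooden-handled knife about 180 mm long, a bystander to be left alone; its origin is at its underside
Mind the look-alikes: they are no part of the job. What is shaped like the part that bears tile0_mid but pink, purple or red is not meant.

How it is judged:
On the way, in this order (a step that is already met when the one before it is completed fails the run):
1. the turntable is locked for the first time: the pin has snapped home in a hole (value of joint plunger below 0.003 m), for 0.3 s.
2. a tile is fully home in the bay at the loading shelf, with the pin home (value of joint plunger below 0.003 m and distance between any of tile0_mid, tile1_mid, tile2_mid and mouth below 0.012 m), for 0.3 s.
At the end, for the whole second after the job is handed in: every tile present lies flat (within 0.15 rad) and still in a bay of its own with its centre within 10 mm of the bay point, no tile is in the bay at the loading shelf (none within 70 mm of the mouth point), and the plunger is home (under 3 mm) (value of joint plunger below 0.003 m and (distance between tile0_mid and bay0 below 0.01 m or distance between tile0_mid and bay1 below 0.01 m or distance between tile0_mid and bay2 below 0.01 m or distance between tile0_mid and bay3 below 0.01 m) and (distance between tile1_mid and bay0 below 0.01 m or distance between tile1_mid and bay1 below 0.01 m or distance between tile1_mid and bay2 below 0.01 m or distance between tile1_mid and bay3 below 0.01 m) and (distance between tile2_mid and bay0 below 0.01 m or distance between tile2_mid and bay1 below 0.01 m or distance between tile2_mid and bay2 below 0.01 m or distance between tile2_mid and bay3 below 0.01 m) and horizontal distance between each of tile0_mid, tile1_mid, tile2_mid and mouth above 0.07 m and angle between each of tile0_mid, tile1_mid, tile2_mid's own z axis and vertical below 0.15 rad and linear speed of each of tile0, tile1, tile2 below 0.02 m/s); the robot touches nothing.
It fails at once if one of the bystanders is moved more than 30 mm (distance of any of sponge, disc, bowl, jar, brush, rib, knife from where it was at the start of the episode above 0.03 m).
It fails at once if a tile falls off the table (height (world z) of any of tile0_mid, tile1_mid, tile2_mid below -0.05 m).
Of tile0, tile1, tile2 only 2 to 3 are there at a start; the rules pass over those that are not, and their reading is None.
At some moment in a run one of tile0, tile1, tile2 may be knocked a few centimetres aside while the robot is not near it.
Once in a run the grip may slacken for a moment while it holds something.
It also fails if it takes over 210 s, if anything falls off the work surface, if the arm or the gripper's body presses on something with over 40 N, if the wrist force passes 120 N, or if a joint passes its speed limit or range.

### The arm

A 7-joint arm with a two-finger parallel gripper is mounted at the origin on the work surface. World frame = base frame: x ahead of the robot, y to its left, z up, the work surface at z = 0. Lengths are in m, angles in rad, forces in N, time in s.
With the tool pointing down it reaches from about 0.4 to 0.9 m from the base axis. Payload 5.6 kg.
Tool frame: the origin (TCP) lies where the fingers leave the gripper's body, on its centre line; the fingertips stand 88 mm ahead of it and the grasp point (between the pads) lies 69 mm ahead of it; y points along the fingers, z is the direction in which the jaws open and shut, and the axes are right-handed (so a half turn about y gives the same grasp; the last joint's range is limited). The gripper opens to 92 mm and grips with 3 to 60 N. Pads are 20 mm wide; open, the fingers measure 128 mm over their backs; the gripper's body (75 mm by 189 mm) begins 69 mm behind the grasp point.
Start: joints at [-1.264, 0.468, -0.012, 1.603, 0.006, 1.071, -0.056], TCP at [0.223, 0.611, 0.303] pointing down, gripper open.
Joint ranges: [-2.53, 2.53], [-0.31, 2.02], [-1.57, 1.55], [0.28, 2.44], [-1.29, 4.43], [0.15, 1.84], [-2.92, 2.92]. Speed limits (rad/s): [2.57, 2.57, 3.14, 3.14, 3.14, 3.14, 3.14].

### API

Orientations are given as a 3x3 rotation matrix whose columns are the frame's x, y, z axes.
In Python, from rig import get_state, camera, camera_params, job_done gives the robot as it stands.
- The arm moves only by the tool carry_out, never from a script. Its argument "plan" is a list of rows, each a list of 5 numbers: the shift along the world's x, y, z in m, then the turn about the world's z in rad, then the opening, from 0 (shut) to 1 (fully open). A call has 1 to 8 rows; each row shifts and turns the commanded pose from where the row before left it; what a row does not reach is not made up. A row lasts 1/12 s, in which the tool goes at most 41.7 mm and 7.16 degrees, less where a joint would pass 70% of its speed; a pose out of reach is approached as far as the arm can. A call is refused whole if a number of a shift passes 0.0417 or a number of a turn 0.125, either way. A call with a gripper value outside its range is refused whole. The fingers move at their own pace and stop on an object; the grip force is fixed at half the most. Time passes only in rows, so rows that do not move let the fingers close. It gives the time, the measured TCP pose, the force and the opening at its end, in the units of the state.
- get_state(): the state, without advancing time (a new reading comes with each control period).
- camera(name): name is "scene" or "top" or "wrist"; returns the picture (400x640x3 uint8, red, green, blue); there is no depth.
- camera_params(name): a dict with "intrinsics" (3x3 intrinsics, pixels), "R" (3x3) and "t" (3): a world point X has camera coordinates R X + t. Camera axes: x right, y down, z forward; pixel columns grow to the right and rows downward; lengths in m; the calibration is good to about 2 mm. A picture is of the moment at which its call begins: read the wrist's pose just before it. camera_params takes no time and is no camera call; for the wrist camera it gives the pose at the moment of the call.
- job_done(): hands the job in, once; it reports no verdict.
The state is a dict: "t": time; "joint_positions": joint angles; "qvel": joint speeds; "joint_torque": joint torques, N m; "ee_pos": TCP position; "tcp_rot": TCP orientation; "contact_force": force on the tool from outside, world axes, zero at the start; "torque": the same for the moment, N m; "grip_width": opening from 0.0 (shut) to 1.0 (fully open).
Only numpy, scipy, OpenCV 4.12 (cv2) and the standard library are available. Lean on these libraries where they do the work, as an engineer would, in place of code of your own. Each camera call takes 0.05 s, during which the arm holds its last target.

## Working session

There is one attempt and no reset: what is moved stays moved. The work goes in short steps, Python scripts to look and compute and a tool call to move; the robot and the scene stay as the last step left them, time stands still between calls to the robot, and variables do not carry over. Pictures are saved under pics/ and viewed, and the job is handed in when it is done.

Besides the shell and the picture viewer there is one more tool, called after "Emit:" in YAML: its name, and indented under it one key for each argument. carry_out: Moves the arm, as the interface text tells. Its arguments: {"type":"object","properties":{"plan":{"type":"array","items":{"type":"array","items":{"type":"number"}}}},"required":["plan"]}

```bash
mkdir -p pics; ls; python3 - <<'E'
from rig import *
import cv2
s=get_state();print(s)
for n in("scene","top","wrist"):
    p=camera_params(n);print(n,p)
    cv2.imwrite(f"pics/{n}0.png",camera(n)[:,:,::-1])
E
```

```text
pics
{'t': 0.0, 'joint_positions': array([-1.26401475,  0.46839275, -0.01162328,  1.6036327 ,  0.00600346,
        1.07143014, -0.05630335]), 'qvel': array([-5.58643891e-04,  7.90929405e-04, -6.49464809e-04,  1.67360751e-03,
        3.13583125e-05, -7.38716511e-04, -7.40034056e-04]), 'joint_torque': array([-6.52780709e-04, -5.20578575e+01, -1.26593866e-02, -2.43744528e+01,
       -5.66494907e-02,  1.71491521e-02,  1.69037530e-04]), 'ee_pos': array([0.22264453, 0.61020765, 0.30172637]), 'tcp_rot': array([[ 9.39431391e-01, -5.11892580e-04,  3.42736633e-01],
       [-3.42736994e-01, -1.75515191e-03,  9.39429759e-01],
       [ 1.20667734e-04, -9.99998329e-01, -1.82428933e-03]]), 'contact_force': array([-0.23453179,  0.33368426, -0.52492683]), 'torque': array([-0.01005209, -0.00921014, -0.01728559]), 'grip_width': 0.999416142789671}
scene {'intrinsics': array([[450.53426808,   0.        , 315.94192307],
       [  0.        , 450.53426808, 201.84977029],
       [  0.        ,   0.        ,   1.        ]]), 'R': array([[-0.13642073,  0.99060579,  0.00946361],
       [ 0.8199427 ,  0.1182687
[... 177 characters left out ...]
7.9527407 ],
       [  0.        , 416.42037609, 199.86131734],
       [  0.        ,   0.        ,   1.        ]]), 'R': array([[-0.00450909, -0.99980334, -0.01931187],
       [-0.99531036,  0.00635325, -0.09652418],
       [ 0.09662789,  0.01878607, -0.99514327]]), 't': array([-0.07386929,  0.49054485,  1.3534996 ])}
wrist {'intrinsics': array([[296.49882022,   0.        , 318.81123296],
       [  0.        , 296.49882022, 196.36233851],
       [  0.        ,   0.        ,   1.        ]]), 'R': array([[ 0.34303067,  0.93932285, -0.00159345],
       [ 0.89760456, -0.32729471,  0.29526974],
       [ 0.27683209, -0.10271686, -0.9554126 ]]), 't': array([-0.64874653, -0.03486746,  0.39229746])}
```

View pics/scene0.png

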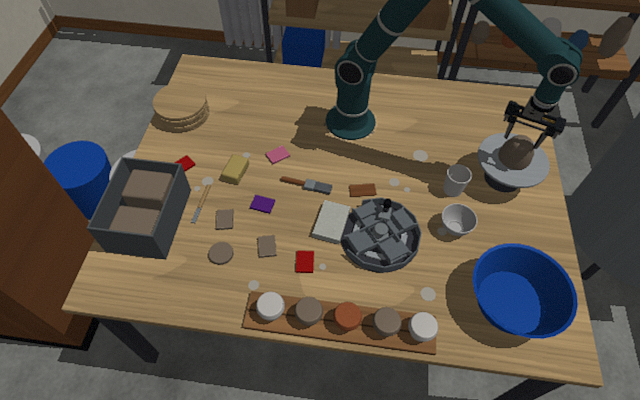

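View pics/top0.png

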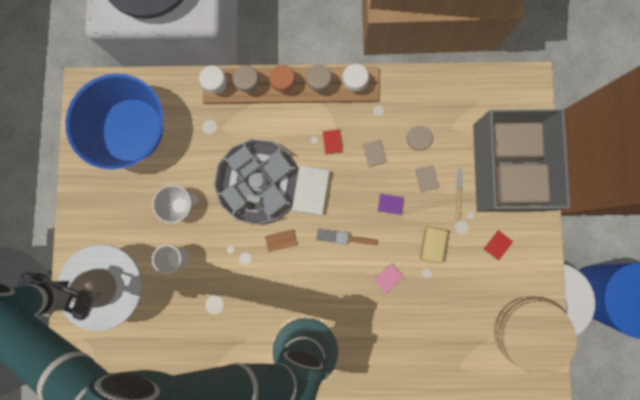

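View pics/wrist0.png

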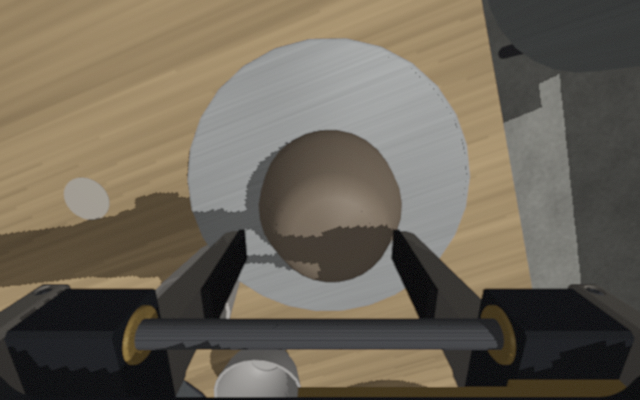

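```bash
cat > h.py <<'E'
from rig import *
import cv2, numpy as np
def ray(n,u,v,p=None):
    p=p or camera_params(n);K=p['intrinsics'];R=p['R'];t=p['t']
    return -R.T@t, R.T@np.linalg.solve(K,[u,v,1])
def at(n,u,v,z,p=None):
    o,d=ray(n,u,v,p);return o+d*(z-o[2])/d[2]
def proj(n,X,p=None):
    p=p or camera_params(n);c=p['R']@np.asarray(X,float)+p['t'];q=p['intrinsics']@c;return q[:2]/q[2]
def tri(obs):
    A=np.zeros((3,3));b=np.zeros(3)
    for o,d in obs:
        d=d/np.linalg.norm(d);M=np.eye(3)-np.outer(d,d);A+=M;b+=M@o
    X=np.linalg.solve(A,b)
    return X,[np.linalg.norm(np.cross(X-o,d/np.linalg.norm(d))) for o,d in obs]
def crop(img,x0,y0,x1,y1,k,name):
    cv2.imwrite('pics/'+name,cv2.resize(img[y0:y1,x0:x1,::-1],None,fx=k,fy=k,interpolation=cv2.INTER_CUBIC))
E
python3 - <<'E'
from h import *
t=cv2.imread('pics/top0.png')[:,:,::-1];s=cv2.imread('pics/scene0.png')[:,:,::-1]
crop(t,200,120,460,260,3,'topc.png');crop(s,190,140,440,290,3,'scec.png')
for uv in[(374,153),(428,178),(420,138),(258,181),(312,190)]: print(uv,at('top',*uv,0.012))
print(at('scene',224,219,.012),at('scene',266,246,.012))
E
```

```text
(374, 153) [ 0.64848646 -0.23186596  0.012     ]
(428, 178) [ 0.56229436 -0.41023601  0.012     ]
(420, 138) [ 0.69844255 -0.38718021  0.012     ]
(258, 181) [0.55633542 0.15831442 0.012     ]
(312, 190) [ 0.52465984 -0.02315179  0.012     ]
[ 0.57259518 -0.40594973  0.012     ] [ 0.66017178 -0.23289032  0.012     ]
```

View pics/topc.png

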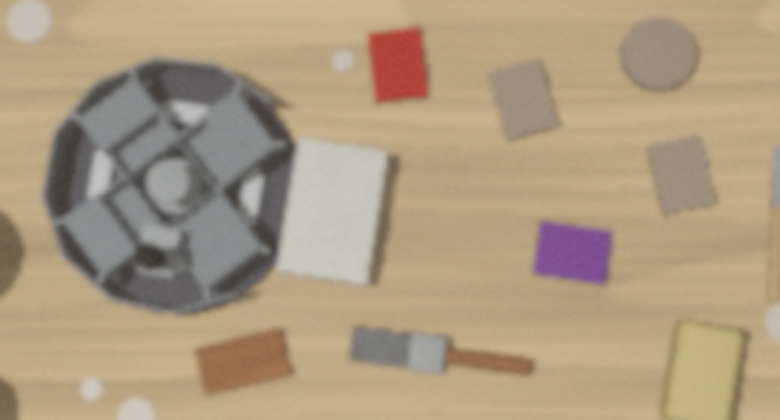

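View pics/scec.png

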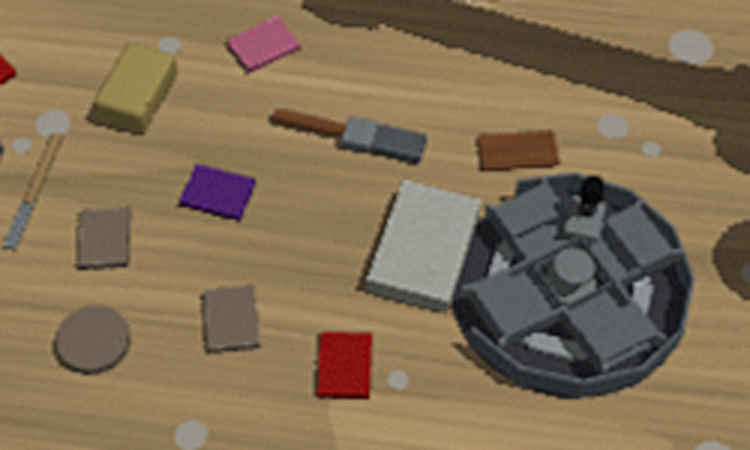

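Emit:
carry_out:
  plan:
    - [0,0,0.04,0,1]
    - [0,0,0.04,0,1]
    - [0.02,-0.02,0.03,0,1]
    - [0.035,-0.02,0.02,0,1]
    - [0.035,-0.02,0.01,0,1]
    - [0.035,-0.02,0,0,1]
    - [0.035,-0.02,0,0,1]
    - [0.03,-0.03,0,0,1]

```text
t: 0.82
ee_pos: [0.4114, 0.4822, 0.4409]
tcp_rot: [[0.94, 0.0, 0.342], [-0.342, 0.0, 0.94], [0.0, -1.0, 0.0]]
contact_force: [0.2, 1.4, -0.7]
grip_width: 1.001
```

```bash
python3 - <<'E'
from h import *
p=camera_params('wrist');s=get_state();print(s['ee_pos'],-p['R'].T@p['t'],p['R'][2],s['t'])
t=cv2.imread('pics/top0.png')[:,:,::-1]
import itertools
c=[(298,138),(391,152),(372,284),(277,270)]
P=[at('top',200+(u+.5)/3-.5,120+(v+.5)/3-.5,.031) for u,v in c]
for a in P: print(a)
for i in range(4): print(np.linalg.norm(P[i]-P[(i+1)%4]))
print(np.mean(P,0), at('top',200+168/3,120+182/3,.06), at('top',200+152/3,120+255/3,.1))
E
```

```text
[0.41135362 0.482189   0.44085227] [0.33381004 0.50999948 0.52306643] [ 0.27759125 -0.10078366 -0.95539822] 0.8167
[0.6039361 0.0188554 0.031    ]
[ 0.58747596 -0.08390735  0.031     ]
[ 0.44181843 -0.0624315   0.031     ]
[0.45775932 0.04155691 0.031     ]
0.10407266721688671
0.14723222220678495
0.10520314221633467
0.1479290708291514
[ 0.52274745 -0.02148164  0.031     ] [0.55054849 0.15577035 0.06      ] [0.46805782 0.16382146 0.1       ]
```

Emit:
carry_out:
  plan:
    - [0.012,-0.038,0,0.03,1]
    - [0.012,-0.038,0,0.03,1]
    - [0.012,-0.038,0,0.03,1]
    - [0.012,-0.038,0,0.03,1]
    - [0.012,-0.038,0,0.03,1]
    - [0.012,-0.038,0,0.03,1]
    - [0.012,-0.038,0,0.03,1]
    - [0.012,-0.038,0,0.04,1]

```text
t: 1.48
ee_pos: [0.5057, 0.1766, 0.4412]
tcp_rot: [[0.995, -0.0, 0.098], [-0.098, 0.0, 0.995], [-0.0, -1.0, 0.0]]
contact_force: [1.7, 0.9, -0.7]
grip_width: 1.0
```

```bash
cat > snap.py <<'E'
from h import *
import sys,pickle
n=sys.argv[1]
s=get_state();p=camera_params('wrist');im=camera('wrist')
cv2.imwrite(f'pics/{n}.png',im[:,:,::-1]);pickle.dump(p,open(f'pics/{n}.pkl','wb'))
print(s['t'],s['ee_pos'].round(4),s['grip_width'],'yaw',np.degrees(np.arctan2(s['tcp_rot'][1,2],s['tcp_rot'][0,2])).round(2),s['joint_positions'].round(2))
E
python3 snap.py w1
```

```text
1.4833 [0.5057 0.1766 0.4412] 0.999980845829838 yaw 84.37 [-0.59  0.15  0.22  1.72 -0.03  1.27  1.11]
```

View pics/w1.png

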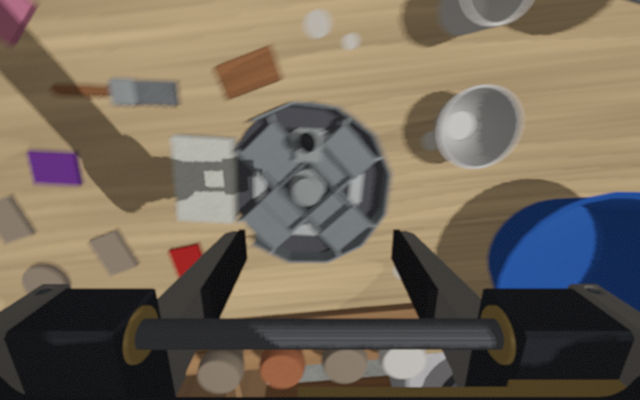

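```bash
python3 - <<'E'
from h import *
import pickle
p=pickle.load(open('pics/w1.pkl','rb'))
im=cv2.imread('pics/w1.png')[:,:,::-1]
crop(im,160,90,400,270,3,'w1c.png')
for n,w,t in[('knob',(306,142),(250.4,204.7)),('hub',(307,190),(256,180.5))]:
    print(n,tri([ray('wrist',*w,p),ray('top',*t)]))
E
```

```text
knob (array([0.46892155, 0.16174872, 0.1148866 ]), [np.float64(0.001207545053119228), np.float64(0.0012075450531192715)])
hub (array([0.54901588, 0.15292456, 0.0750316 ]), [np.float64(0.00012167427511935305), np.float64(0.00012167427511925695)])
```

View pics/w1c.png

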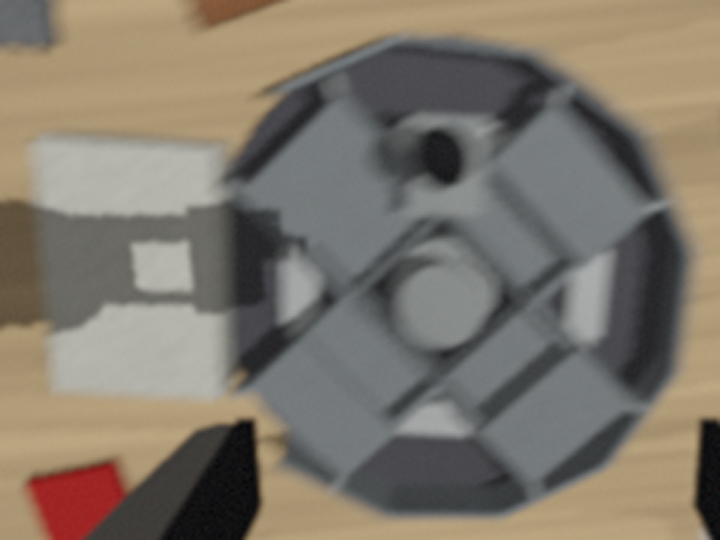

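Emit:
carry_out:
  plan:
    - [-0.012,-0.005,-0.036,0,1]
    - [-0.012,-0.005,-0.036,0,1]
    - [-0.013,-0.005,-0.036,0,1]
    - [0,0,-0.04,0,1]
    - [0,0,-0.03,0,1]
    - [0,0,0,0,1]

```text
t: 2.03
ee_pos: [0.4653, 0.1626, 0.258]
tcp_rot: [[0.995, -0.01, 0.1], [-0.1, -0.005, 0.995], [-0.009, -1.0, -0.006]]
contact_force: [-1.2, -0.4, 0.7]
grip_width: 0.998
```

```bash
python3 snap.py w2
```

```text
2.0333 [0.4653 0.1626 0.258 ] 0.9981754334874192 yaw 84.28 [-0.58  0.26  0.2   2.03 -0.07  0.87  1.13]
```

View pics/w2.png

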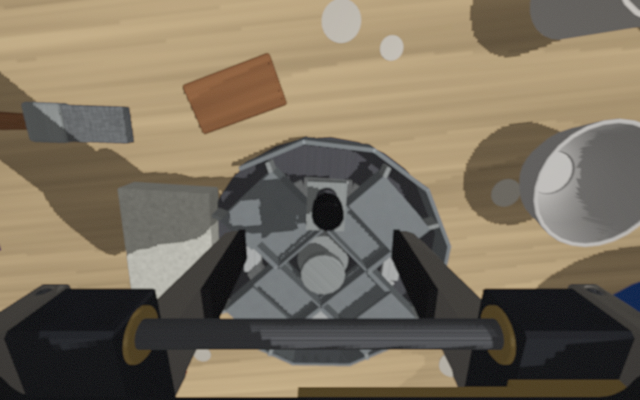

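```bash
python3 - <<'E'
from h import *
import pickle
p=pickle.load(open('pics/w2.pkl','rb'))
im=cv2.imread('pics/w2.png')[:,:,::-1]
im2=cv2.convertScaleAbs(im[160:260,260:390],alpha=2.5)
cv2.imwrite('pics/w2c.png',cv2.resize(im2[:,:,::-1],None,fx=6,fy=6,interpolation=cv2.INTER_CUBIC))
m=(im.max(2)<28).astype(np.uint8)[180:240,300:350]
n,l,st,c=cv2.connectedComponentsWithStats(m);print(st[1:],c[1:]+[300,180])
for u in[(328,206),(328,210),(328,214)]: print(at('wrist',*u,.108,p))
for z in (.108,.093,.078):
  print(z,[proj('wrist',[.469+.014*np.cos(a),.162+.014*np.sin(a),z],p).round(0) for a in(0,1.57,3.14,4.71)])
E
```

```text
[[ 13  13  29  37 837]] [[326.86618877 211.24970131]]
[0.46206345 0.16892152 0.108     ]
[0.46555321 0.16860204 0.108     ]
[0.4690716  0.16827995 0.108     ]
0.108 [array([322., 230.]), array([337., 213.]), array([319., 199.]), array([304., 216.])]
0.093 [array([322., 223.]), array([336., 207.]), array([319., 194.]), array([305., 210.])]
0.078 [array([322., 218.]), array([335., 202.]), array([319., 189.]), array([306., 205.])]
```

View pics/w2c.png

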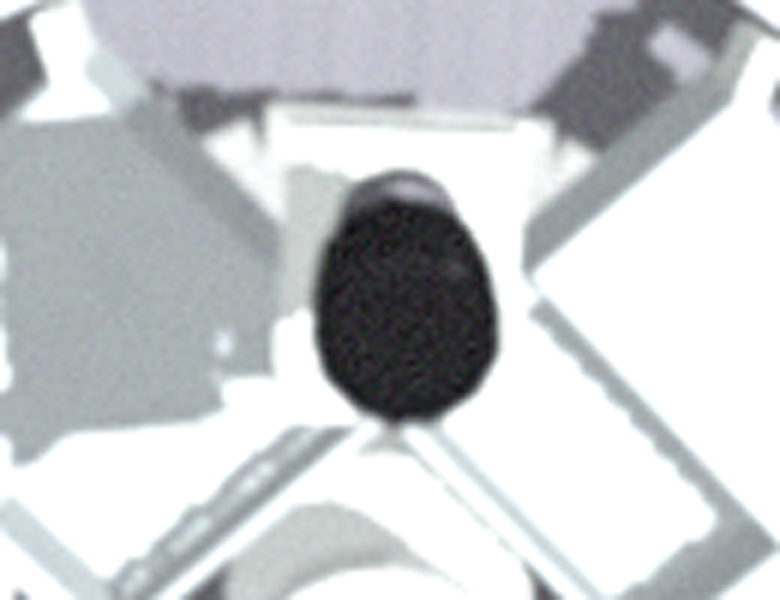

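```bash
python3 snap.py w3; python3 - <<'E'
from h import *
import pickle
p=pickle.load(open('pics/w3.pkl','rb'))
print(-p['R'].T@p['t'])
im=cv2.imread('pics/w3.png')[:,:,::-1]
m=(im.max(2)<40).astype(np.uint8)[170:245,290:370]
n,l,st,c=cv2.connectedComponentsWithStats(m);print(st[1:]+[290,170,0,0,0],c[1:]+[290,170])
for z in (.108,.093,.078):
  print(z,[proj('wrist',[.469+.014*np.cos(a),.165+.014*np.sin(a),z],p).round(0) for a in(0,1.57,3.14,4.71)])
E
```

```text
2.0833 [0.4671 0.1632 0.261 ] 0.9973446364931632 yaw 84.27 [-0.58  0.26  0.2   2.02 -0.07  0.87  1.13]
[0.38540913 0.17092929 0.34368434]
[[311 189  30  37 862]] [[325.58816705 207.40719258]]
0.108 [array([324., 226.]), array([339., 209.]), array([321., 195.]), array([306., 212.])]
0.093 [array([324., 219.]), array([338., 203.]), array([321., 190.]), array([307., 206.])]
0.078 [array([324., 214.]), array([337., 198.]), array([321., 185.]), array([308., 201.])]
```

Emit:
carry_out:
  plan:
    - [-0.003,0.006,0,0,1]
    - [0,0,-0.025,0,1]
    - [0,0,-0.025,0,1]
    - [0,0,-0.026,0,1]
    - [0,0,-0.026,0,1]
    - [0,0,0,0,1]
    - [0,0,0,0,1]

```text
t: 2.72
ee_pos: [0.4662, 0.1704, 0.1622]
tcp_rot: [[0.995, 0.001, 0.099], [-0.099, 0.0, 0.995], [0.0, -1.0, 0.0]]
contact_force: [0.2, -0.4, 1.1]
grip_width: 1.002
```

```bash
python3 snap.py w4
```

```text
2.7167 [0.4662 0.1704 0.1622] 1.0022398808664799 yaw 84.3 [-0.56  0.42  0.17  2.09 -0.12  0.64  1.16]
```

View pics/w4.png

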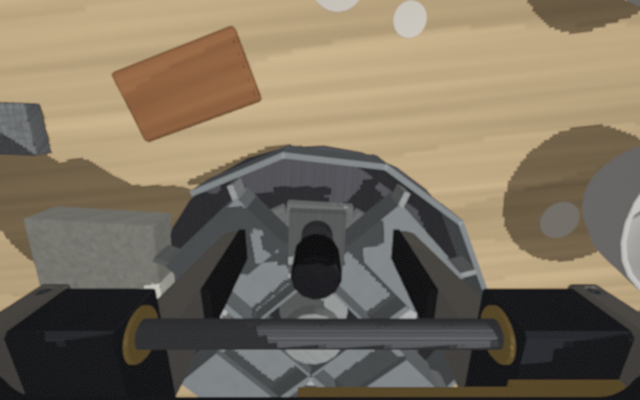

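```bash
python3 - <<'E'
from h import *
import pickle
p=pickle.load(open('pics/w4.pkl','rb'))
im=cv2.imread('pics/w4.png')[:,:,::-1]
m=(im.max(2)<40).astype(np.uint8)[225:312,280:360]
n,l,st,c=cv2.connectedComponentsWithStats(m);print(st[1:]+[280,225,0,0,0])
for x in(.466,.470,.474):
 for z in (.108,.078):
  print(x,z,[proj('wrist',[x+.014*np.cos(a),.169+.014*np.sin(a),z],p).round(0) for a in(0,1.57,3.14,4.71)])
E
```

```text
[[ 325  225    1    1    1]
 [ 327  226    1    1    1]
 [ 327  228    2    2    2]
 [ 329  231    1    1    1]
 [ 292  233   49   65 2522]]
0.466 0.108 [array([320., 293.]), array([344., 268.]), array([315., 246.]), array([291., 272.])]
0.466 0.078 [array([320., 264.]), array([340., 242.]), array([315., 223.]), array([295., 246.])]
0.47 0.108 [array([321., 299.]), array([345., 274.]), array([316., 253.]), array([292., 279.])]
0.47 0.078 [array([321., 270.]), array([341., 248.]), array([316., 229.]), array([296., 252.])]
0.474 0.108 [array([322., 305.]), array([345., 281.]), array([316., 260.]), array([293., 285.])]
0.474 0.078 [array([321., 275.]), array([341., 254.]), array([317., 235.]), array([297., 258.])]
```

Emit:
carry_out:
  plan:
    - [0.003,-0.002,0,0,0]
    - [0,0,0,0,0]
    - [0,0,0,0,0]
    - [0,0,0,0,0]
    - [0,0,0,0,0]
    - [0,0,0,0,0]

```text
t: 3.27
ee_pos: [0.4687, 0.1677, 0.1615]
tcp_rot: [[0.995, 0.0, 0.1], [-0.1, 0.0, 0.995], [0.0, -1.0, 0.0]]
contact_force: [0.2, 0.0, 0.6]
grip_width: 0.585
```

Emit:
carry_out:
  plan:
    - [0,0,0,0,0]
    - [0,0,0,0,0]
    - [0,0,0,0,0]
    - [0,0,0,0,0]
    - [0,0,0,0,0]
    - [0,0,0,0,0]

```text
t: 3.77
ee_pos: [0.4686, 0.1679, 0.1612]
tcp_rot: [[0.995, -0.0, 0.099], [-0.099, 0.0, 0.995], [-0.0, -1.0, 0.0]]
contact_force: [-1.5, 1.1, -0.1]
grip_width: 0.297
```

Emit:
carry_out:
  plan:
    - [0,0,0.003,0,0]
    - [0,0,0.002,0,0]
    - [0,0,0,0,0]
    - [0,0,0,0,0]

```text
t: 4.1
ee_pos: [0.4685, 0.1677, 0.166]
tcp_rot: [[0.995, -0.0, 0.1], [-0.1, -0.0, 0.995], [-0.0, -1.0, -0.0]]
contact_force: [1.2, 2.6, -7.4]
grip_width: 0.299
```

```bash
python3 - <<'E'
from h import *
t=camera('top');crop(t,200,130,350,240,5,'t2.png')
p=proj
for ax in [(.5505,.156),(.552,.154)]:
  print([proj('top',[ax[0]+.142*np.cos(a),ax[1]+.142*np.sin(a),.02]).round(1) for a in (0,1.57,3.14,4.71)])
E
```

```text
[array([258.7, 140.6]), array([215.9, 182.7]), array([257.7, 225. ]), array([300.7, 182.2])]
[array([259.3, 140.2]), array([216.5, 182.2]), array([258.3, 224.5]), array([301.3, 181.7])]
```

View pics/t2.png

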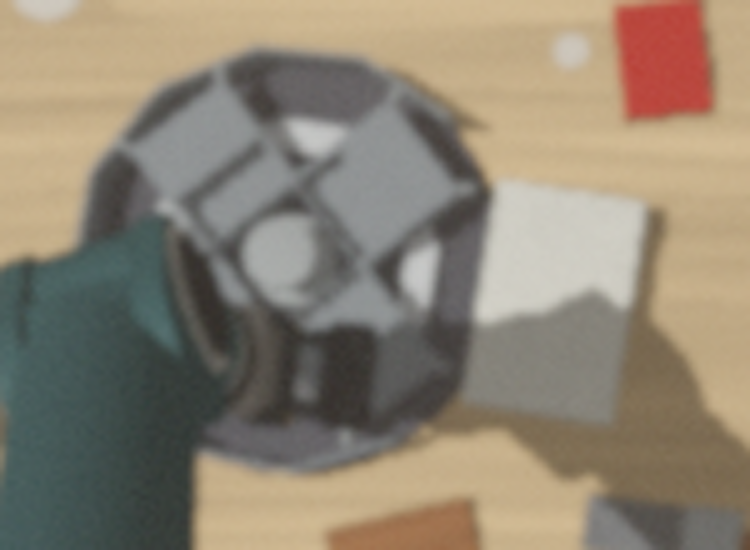

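```bash
cat > arc.py <<'E'
import numpy as np,sys
ax=np.array([float(sys.argv[1]),float(sys.argv[2])]);a0,da,n,r0=map(float,sys.argv[3:7]);r1=float(sys.argv[7]);n=int(n)
a=np.radians(a0+da*np.arange(n+1)/n);r=r0+(r1-r0)*np.arange(n+1)/n
P=ax+np.c_[r*np.cos(a),r*np.sin(a)]
D=np.round(np.diff(np.r_[P[:1],np.round(P[1:],4)],axis=0),4);D=np.diff(np.r_[P[:1].round(4),P[1:].round(4)],axis=0).round(4)
for d in D: print([float(d[0]),float(d[1])],round(np.radians(da)/n,4))
print(P[0],P[-1])
E
python3 arc.py .5515 .155 171.2 40 8 .084 .084
python3 - <<'E'
from h import *
import cv2
# shelf corners sharper from original top image & w1
im=cv2.imread('pics/w1.png')[:,:,::-1]
t=cv2.imread('pics/top0.png')
g=cv2.cvtColor(t,cv2.COLOR_BGR2HSV)
m=((g[:,:,1]<30)&(g[:,:,2]>165)).astype(np.uint8);m[:, :280]=0;m[:,345:]=0;m[:155]=0;m[225:]=0
n,l,st,c=cv2.connectedComponentsWithStats(m);i=1+st[1:,4].argmax();print(st[i],c[i])
cnt=cv2.findContours((l==i).astype(np.uint8),0,1)[0][0]
W=np.array([at('top',q[0][0],q[0][1],.031)[:2] for q in cnt],np.float32)
r=cv2.minAreaRect(W);print(r)
E
```

```text
[-0.0008, -0.0073] 0.0873
[-0.0002, -0.0074] 0.0873
[0.0005, -0.0073] 0.0873
[0.0011, -0.0072] 0.0873
[0.0017, -0.0071] 0.0873
[0.0024, -0.007] 0.0873
[0.0029, -0.0067] 0.0873
[0.0035, -0.0064] 0.0873
[0.46848882 0.16785081] [0.4796494  0.11148573]
[ 292  167   37   47 1337] [310.32385939 190.07853403]
((0.5228612422943115, -0.018669404089450836), (0.10001370310783386, 0.14774128794670105), 80.8547134399414)
```

Emit:
carry_out:
  plan:
    - [-0.0008,-0.0073,0,0.0873,0]
    - [-0.0002,-0.0074,0,0.0873,0]
    - [0.0005,-0.0073,0,0.0873,0]
    - [0.0011,-0.0072,0,0.0873,0]

```text
t: 4.48
ee_pos: [0.4696, 0.1381, 0.1661]
tcp_rot: [[0.968, 0.001, -0.25], [0.25, 0.0, 0.968], [0.001, -1.0, -0.0]]
contact_force: [3.0, 1.4, -7.0]
grip_width: 0.296
```

Emit:
carry_out:
  plan:
    - [0,0,0,0,0]
    - [0,0,0,0,0]

```text
t: 4.65
ee_pos: [0.4695, 0.1384, 0.1662]
tcp_rot: [[0.97, 0.0, -0.244], [0.244, 0.0, 0.97], [0.001, -1.0, 0.0]]
contact_force: [2.8, -0.2, -8.4]
grip_width: 0.298
```

Emit:
carry_out:
  plan:
    - [0.0017,-0.0071,0,0.0873,0]
    - [0.0024,-0.007,0,0.0873,0]
    - [0.003,-0.0067,0,0.0873,0]
    - [0.0035,-0.0064,0,0.0873,0]
    - [0,0,0,0,0]
    - [0,0,0,0,0]

```text
t: 5.15
ee_pos: [0.4803, 0.1114, 0.1662]
tcp_rot: [[0.828, 0.001, -0.56], [0.56, 0.0, 0.828], [0.001, -1.0, -0.0]]
contact_force: [3.9, 0.1, -7.5]
grip_width: 0.299
```

```bash
python3 snap.py w5;python3 - <<'E'
from h import *
s=camera('scene');crop(s,300,180,450,290,5,'s5.png')
E
```

```text
5.15 [0.4803 0.1114 0.1662] 0.2990109471991451 yaw 124.06 [-0.31  0.41  0.02  2.09 -0.01  0.65  1.88]
```

View pics/w5.png

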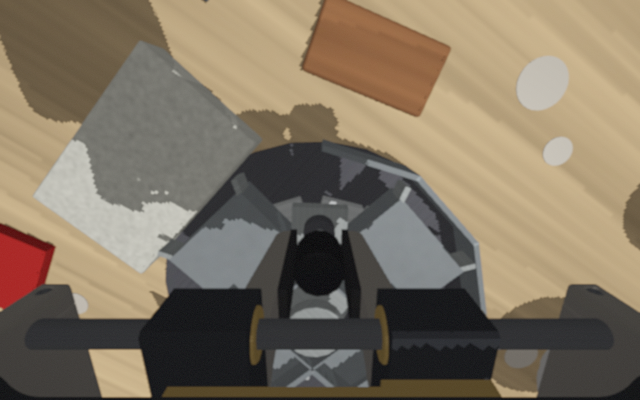

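View pics/s5.png

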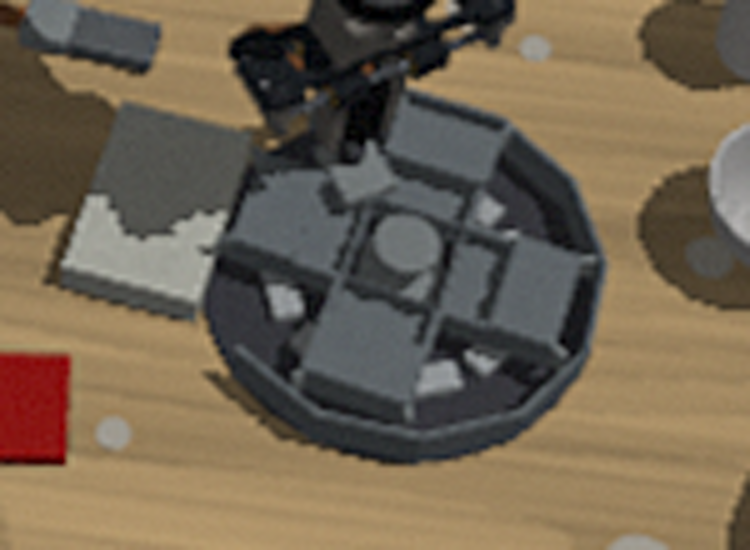

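Emit:
carry_out:
  plan:
    - [0.0016,-0.0025,0,0.035,0]
    - [0.0017,-0.0024,0,0.035,0]
    - [0,0,0,0,0]
    - [0,0,-0.003,0,0]
    - [0,0,-0.003,0,0]
    - [0,0,-0.002,0,0]
    - [0,0,0,0,0]
    - [0,0,0,0,0]

```text
t: 5.92
ee_pos: [0.4834, 0.1065, 0.1581]
tcp_rot: [[0.785, 0.001, -0.619], [0.619, 0.0, 0.785], [0.001, -1.0, -0.0]]
contact_force: [4.4, -0.6, -6.5]
grip_width: 0.296
```

Emit:
carry_out:
  plan:
    - [0,0,-0.003,0,0]
    - [0,0,-0.003,0,0]
    - [0,0,0,0,0]
    - [0,0,0,0,0]

```text
t: 6.25
ee_pos: [0.4835, 0.1065, 0.152]
tcp_rot: [[0.785, 0.001, -0.62], [0.62, 0.0, 0.785], [0.001, -1.0, -0.0]]
contact_force: [5.3, -0.7, -5.3]
grip_width: 0.297
```

Emit:
carry_out:
  plan:
    - [0,0,0,0,0.7]
    - [0,0,0,0,0.7]
    - [0,0,0,0,0.7]
    - [0,0,0,0,0.7]
    - [0,0,0,0,0.9]
    - [0,0,0,0,1]
    - [0,0,0,0,1]
    - [0,0,0,0,1]

```text
t: 6.92
ee_pos: [0.4831, 0.1064, 0.1522]
tcp_rot: [[0.785, -0.0, -0.62], [0.62, 0.0, 0.785], [-0.0, -1.0, 0.0]]
contact_force: [-0.6, -1.4, 1.0]
grip_width: 0.853
```

```bash
python3 snap.py w6;python3 - <<'E'
from h import *
s=camera('scene');crop(s,300,180,450,290,5,'s6.png')
E
```

```text
6.9167 [0.4831 0.1064 0.1522] 0.8528503638526234 yaw 128.31 [-0.28  0.43 -0.    2.09  0.    0.62  1.95]
```

View pics/w6.png

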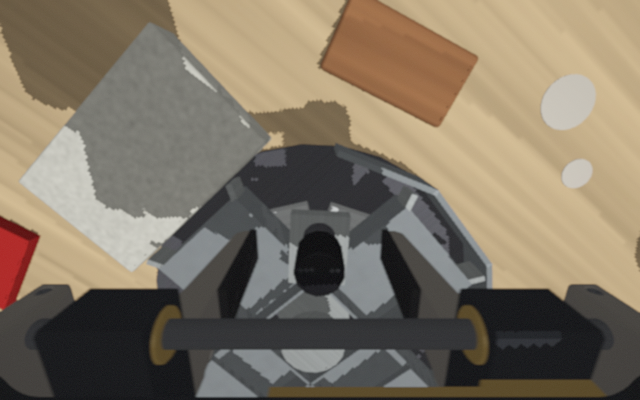

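View pics/s6.png

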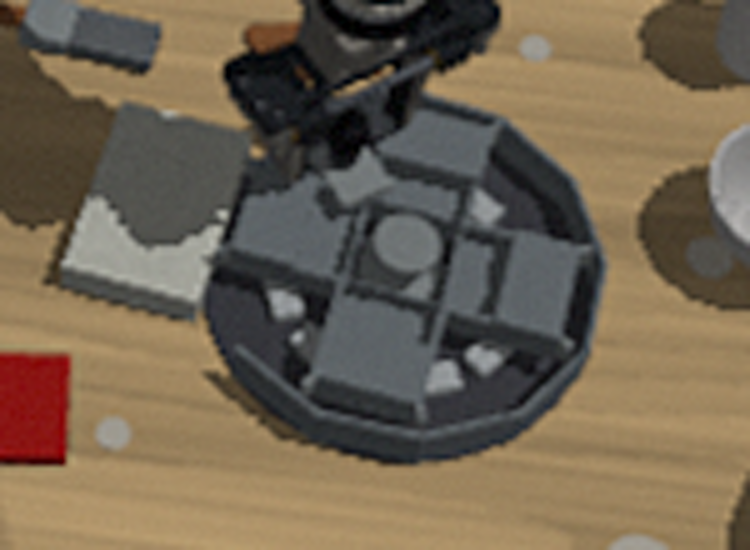

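Emit:
carry_out:
  plan:
    - [0,0,0.03,0,1]
    - [0,0,0.04,0,1]
    - [0,0,0.04,-0.124,1]
    - [0.012,-0.03,0.025,-0.124,1]
    - [0.012,-0.035,0.015,-0.124,1]
    - [0.012,-0.035,0,-0.124,1]
    - [0.012,-0.035,0,-0.124,1]
    - [0.012,-0.035,0,-0.124,1]

```text
t: 7.68
ee_pos: [0.5435, -0.0652, 0.303]
tcp_rot: [[0.997, 0.001, 0.081], [-0.081, 0.0, 0.997], [0.001, -1.0, 0.0]]
contact_force: [-0.6, 0.3, 0.4]
grip_width: 0.996
```

Emit:
carry_out:
  plan:
    - [0.012,-0.035,0,-0.124,1]
    - [0.012,-0.035,0,-0.124,1]
    - [0,-0.035,0,-0.124,1]
    - [0,-0.03,0,-0.124,1]
    - [0,0,0,-0.124,1]
    - [0,0,0,-0.124,1]
    - [0,0,0,-0.124,1]
    - [0,0,0,-0.124,1]

```text
t: 8.35
ee_pos: [0.567, -0.1989, 0.302]
tcp_rot: [[0.476, -0.0, 0.879], [-0.879, 0.0, 0.476], [-0.0, -1.0, -0.0]]
contact_force: [-0.5, -0.3, -0.3]
grip_width: 1.004
```

```bash
python3 snap.py w7; python3 - <<'E'
from h import *
t=camera('top');cv2.imwrite('pics/top7.png',t[:,:,::-1])
E
```

```text
8.35 [ 0.567  -0.1989  0.302 ] 1.0037255447397135 yaw 28.45 [-0.08  0.4   0.47  1.75 -0.21  1.03  0.96]
```

View pics/w7.png

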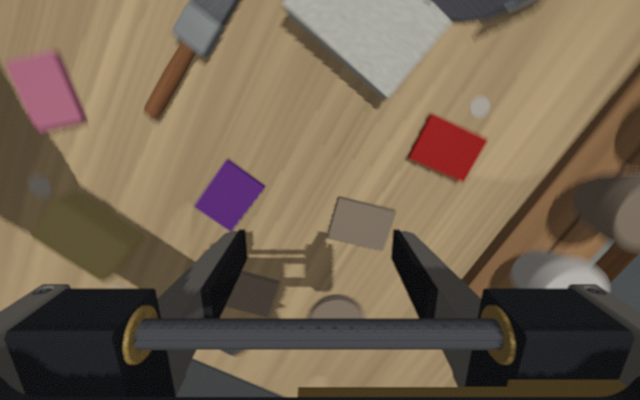

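View pics/top7.png

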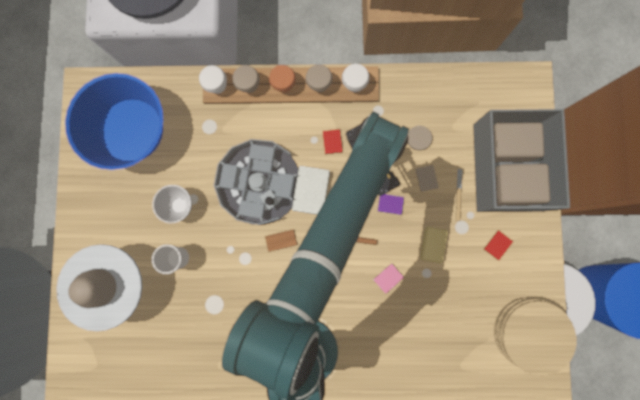

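```bash
cat > tile.py <<'E'
from h import *
import pickle,sys
def tile(im,seed,cam,p=None,z=.012,tol=14,name=None):
    lab=cv2.cvtColor(im,cv2.COLOR_RGB2LAB).astype(float)
    lab=cv2.GaussianBlur(lab,(3,3),0)
    s=np.median(lab[seed[1]-3:seed[1]+4,seed[0]-3:seed[0]+4].reshape(-1,3),0)
    d=np.linalg.norm((lab-s)*[0.6,1.5,1.5],axis=2)
    m=(d<tol).astype(np.uint8)
    n,l,st,c=cv2.connectedComponentsWithStats(m,connectivity=4);i=l[seed[1],seed[0]]
    print('area',st[i],s.round(0))
    mm=(l==i).astype(np.uint8)
    cnt=max(cv2.findContours(mm,0,1)[0],key=cv2.contourArea)
    r=cv2.minAreaRect(cnt.astype(np.float32));print('px',r)
    W=np.array([at(cam,q[0][0],q[0][1],z,p)[:2] for q in cnt])*1000
    rw=cv2.minAreaRect(W.astype(np.float32));
    (cx,cy),(a,b),th=rw
    long=th if a>b else th+90
    print('world mm',np.round(rw[0],1),np.round(rw[1],1),'long axis deg',round(long%180,1))
    if name:
        o=im.copy();cv2.drawContours(o,[cnt],-1,(0,255,0),1);cv2.imwrite('pics/'+name,cv2.resize(o[max(0,seed[1]-60):seed[1]+60,max(0,seed[0]-80):seed[0]+80,::-1],None,fx=4,fy=4))
    return rw
E
python3 - <<'E'
from tile import *
p=pickle.load(open('pics/w7.pkl','rb'))
im=cv2.imread('pics/w7.png')[:,:,::-1].copy();t=cv2.imread('pics/top0.png')[:,:,::-1].copy()
tile(im,(361,223),'wrist',p,name='tA.png')
tile(t,(374,153),'top');tile(t,(428,178),'top')
E
```

```text
area [ 315  196   81   55 2702] [123. 130. 138.]
px ((355.6315002441406, 223.3337860107422), (72.77616119384766, 47.27121353149414), 13.324532508850098)
world mm [ 644.5 -237.3] [97.  67.1] long axis deg 15.1
area [362 139  25  28 494] [154. 131. 139.]
px ((374.4245300292969, 152.73585510253906), (25.27433967590332, 20.192001342773438), 74.05460357666016)
world mm [ 649.6 -233.4] [86.  68.1] long axis deg 15.7
area [415 165  24  28 487] [152. 131. 139.]
px ((426.8426208496094, 178.1516571044922), (24.809499740600586, 20.16240119934082), 77.00537872314453)
world mm [ 561.9 -406.6] [83.1 67.2] long axis deg 12.5
```

View pics/tA.png

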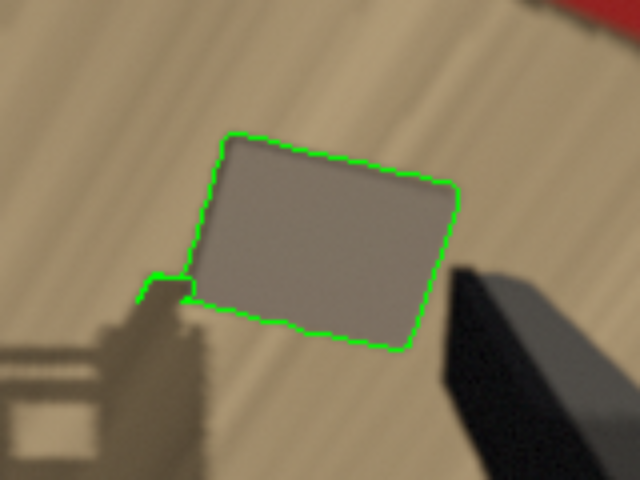

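```bash
python3 - <<'E'
from tile import *
p=pickle.load(open('pics/w7.pkl','rb'))
c=[(230,133),(458,185),(405,350),(190,297)]
P=np.array([at('wrist',281+u/4,163+v/4,.012,p) for u,v in c])
print(P.round(4),P.mean(0)); 
for i in range(4):d=P[(i+1)%4]-P[i];print(np.linalg.norm(d),np.degrees(np.arctan2(d[1],d[0])))
uv=proj('wrist',P.mean(0),p);print(uv,tri([ray('wrist',*uv,p),ray('top',374.4,152.7)]))
E
```

```text
[[ 0.6056 -0.2146  0.012 ]
 [ 0.6813 -0.1943  0.012 ]
 [ 0.6981 -0.2544  0.012 ]
 [ 0.6226 -0.2724  0.012 ]] [ 0.65188428 -0.23392568  0.012     ]
0.07836994401130988 15.084429239005832
0.06246208921910446 -74.32305968939632
0.07767949101024335 -166.59143432154698
0.06020258091631353 106.38801687700953
[361.25254502 223.81140168] (array([ 0.64857182, -0.23206836,  0.01977707]), [np.float64(0.0008247722204136531), np.float64(0.0008247722204138862)])
```

Emit:
carry_out:
  plan:
    - [0.02,-0.009,0,-0.1206,1]
    - [0.02,-0.009,0,-0.1206,1]
    - [0.02,-0.009,0,-0.1206,1]
    - [0.023,-0.008,0,-0.1206,1]
    - [0,0,-0.01,-0.1206,1]
    - [0,0,-0.01,-0.1206,1]
    - [0,0,-0.01,-0.1206,1]
    - [0,0,-0.01,-0.1206,1]

```text
t: 9.12
ee_pos: [0.6502, -0.2336, 0.2614]
tcp_rot: [[-0.447, -0.0, 0.895], [-0.895, 0.0, -0.447], [0.0, -1.0, -0.001]]
contact_force: [-1.0, 0.3, 0.1]
grip_width: 0.998
```

Emit:
carry_out:
  plan:
    - [0,0,-0.01,-0.1206,1]
    - [0,0,-0.01,-0.1206,1]
    - [0,0,-0.01,-0.1206,1]
    - [0,0,-0.01,-0.1206,1]
    - [0,0,-0.01,-0.1206,1]
    - [0,0,-0.01,-0.1206,1]
    - [0,0,0,-0.1206,1]
    - [0,0,0,0,1]

```text
t: 9.78
ee_pos: [0.6499, -0.2331, 0.2009]
tcp_rot: [[-0.965, -0.002, 0.263], [-0.263, 0.0, -0.965], [0.002, -1.0, -0.001]]
contact_force: [0.6, -0.8, 0.3]
grip_width: 0.999
```

```bash
python3 snap.py w8; python3 - <<'E'
from tile import *
p=pickle.load(open('pics/w8.pkl','rb'))
print(proj('wrist',[.651,-.2335,.012],p))
E
```

```text
9.7833 [ 0.6499 -0.2331  0.2009] 0.9994373295194369 yaw -74.76 [-0.23  0.77  0.82  1.61 -0.63  1.04 -0.53]
[318.4800244  196.05242031]
```

View pics/w8.png

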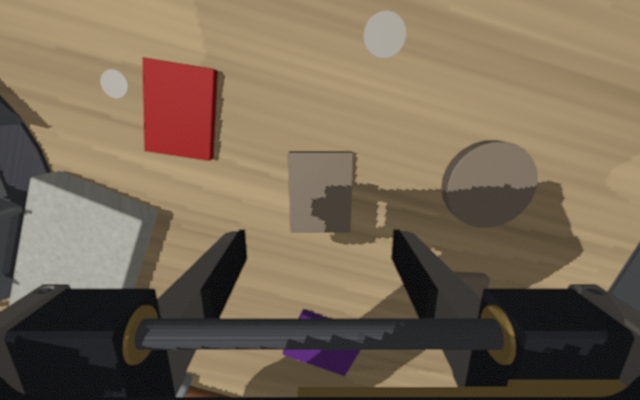

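```bash
python3 - <<'E'
from tile import *
p=pickle.load(open('pics/w8.pkl','rb'))
im=cv2.imread('pics/w8.png')[:,:,::-1]
crop(im,270,130,380,250,5,'w8c.png')
print(at('wrist',320.5,192.5,.012,p),[at('wrist',*q,.012,p).round(4) for q in((289,192),(352,192),(320,153),(320,232))])
E
```

```text
[ 0.65492824 -0.23442753  0.012     ] [array([ 0.6475, -0.2053,  0.012 ]), array([ 0.6633, -0.2632,  0.012 ]), array([ 0.6912, -0.224 ,  0.012 ]), array([ 0.6153, -0.2448,  0.012 ])]
```

View pics/w8c.png

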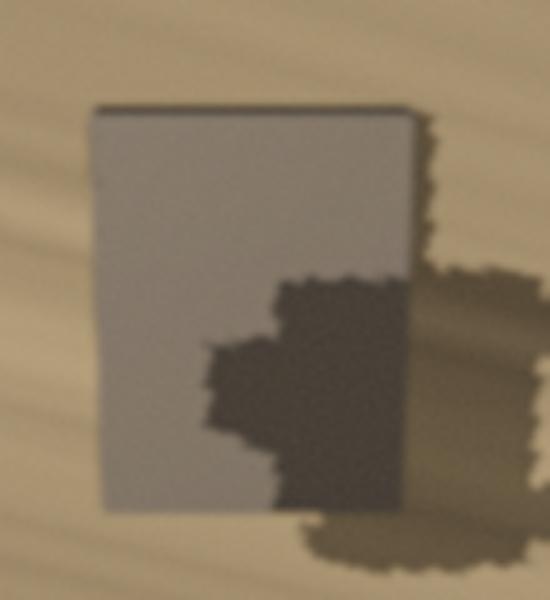

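Emit:
carry_out:
  plan:
    - [0.004,-0.001,-0.025,0,1]
    - [0,0,-0.03,0,1]
    - [0,0,-0.03,0,1]
    - [0,0,-0.016,0,1]
    - [0,0,-0.008,0,1]
    - [0,0,0,0,1]
    - [0,0,0,0,1]

```text
t: 10.42
ee_pos: [0.6547, -0.2353, 0.0943]
tcp_rot: [[-0.965, 0.001, 0.263], [-0.263, -0.001, -0.965], [-0.001, -1.0, 0.001]]
contact_force: [0.2, -0.0, 0.6]
grip_width: 1.0
```

Emit:
carry_out:
  plan:
    - [0,0,0,0,0]
    - [0,0,0,0,0]
    - [0,0,0,0,0]
    - [0,0,0,0,0]
    - [0,0,0,0,0]
    - [0,0,0,0,0]
    - [0,0,0,0,0]
    - [0,0,0,0,0]

```text
t: 11.08
ee_pos: [0.6544, -0.2344, 0.0937]
tcp_rot: [[-0.965, 0.0, 0.262], [-0.262, 0.0, -0.965], [-0.001, -1.0, -0.0]]
contact_force: [-1.3, 2.0, 4.9]
grip_width: 0.648
```

Emit:
carry_out:
  plan:
    - [0,0,0.02,0,0]
    - [0,0,0.03,0,0]
    - [0,0,0.03,0,0]
    - [0,0,0.02,0,0]
    - [0,0,0,0,0]

```text
t: 11.5
ee_pos: [0.6558, -0.2361, 0.1977]
tcp_rot: [[-0.965, 0.007, 0.262], [-0.262, -0.003, -0.965], [-0.006, -1.0, 0.004]]
contact_force: [-0.6, 0.1, 0.2]
grip_width: 0.644
```

Emit:
carry_out:
  plan:
    - [-0.0165,0.026,0,0.1147,0]
    - [-0.0165,0.026,0,0.1147,0]
    - [-0.0165,0.026,0,0.1147,0]
    - [-0.0165,0.026,0,0.1147,0]
    - [-0.0165,0.026,0,0.1147,0]
    - [-0.0165,0.026,0,0.1147,0]
    - [-0.0165,0.026,0,0.1147,0]
    - [-0.0165,0.025,0,0.1147,0]

```text
t: 12.17
ee_pos: [0.5205, -0.0262, 0.192]
tcp_rot: [[-0.373, -0.002, 0.928], [-0.928, -0.0, -0.373], [0.001, -1.0, -0.001]]
contact_force: [0.0, 0.0, -1.1]
grip_width: 0.648
```

Emit:
carry_out:
  plan:
    - [0,0,0,0.1147,0]
    - [0,0,0,0.1147,0]
    - [0,0,0,0,0]
    - [0,0,0,0,0]

```text
t: 12.5
ee_pos: [0.5217, -0.0278, 0.1925]
tcp_rot: [[-0.161, -0.001, 0.987], [-0.987, -0.0, -0.161], [0.0, -1.0, -0.001]]
contact_force: [0.5, 0.2, -0.4]
grip_width: 0.648
```

```bash
python3 snap.py w9
```

```text
12.5 [ 0.5217 -0.0278  0.1925] 0.6479064774948461 yaw -9.29 [-0.49  0.45  0.59  2.03 -0.36  0.76  0.16]
```

View pics/w9.png

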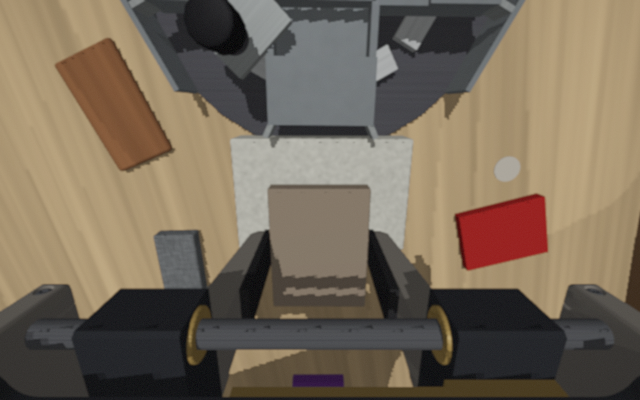

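```bash
python3 - <<'E'
from tile import *
p=pickle.load(open('pics/w9.pkl','rb'))
im=cv2.imread('pics/w9.png')[:,:,::-1]
crop(im,220,0,420,200,4,'w9c.png')
E
```

```text
(no output)
```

View pics/w9c.png

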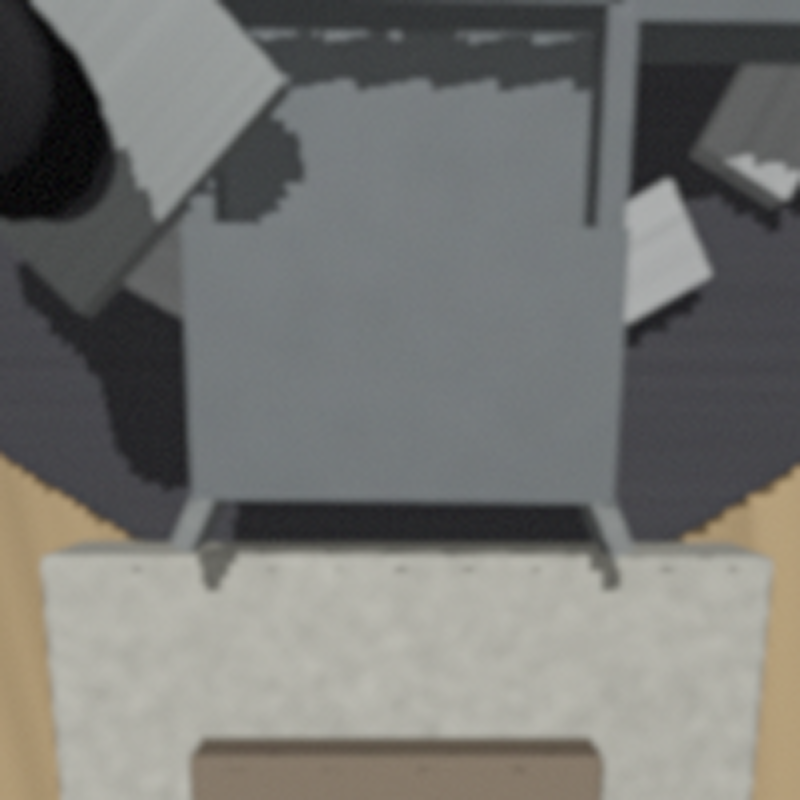

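```bash
python3 - <<'E'
from tile import *
p=pickle.load(open('pics/w9.pkl','rb'))
A=at('wrist',268.75,125,.052,p);B=at('wrist',373.25,125,.052,p);F=(A+B)/2;C=(at('wrist',265.75,55.5,.052,p)+at('wrist',377,57,.052,p))/2
S=[at('wrist',230.5,138,.031,p),at('wrist',412.5,138.7,.031,p)]
print(A,B,np.linalg.norm(A-B),F,C,np.linalg.norm(F-C));d=C-F;print(np.degrees(np.arctan2(d[1],d[0])));w=B-A;print(np.degrees(np.arctan2(w[1],w[0])))
print(S,(S[0]+S[1])/2,np.linalg.norm(S[0]-S[1]));w=S[1]-S[0];print(np.degrees(np.arctan2(w[1],w[0])))
w=w/np.linalg.norm(w);dd=np.array([-w[1],w[0],0])
print('axis from roof',F+dd*.117,'from shelf',(S[0]+S[1])/2+dd*.129)
g=get_state()['ee_pos']; print('lateral TCP off',(g-F)[:2]@w[:2],(g-(S[0]+S[1])/2)[:2]@w[:2],'radial',.117-(g-F)[:2]@dd[:2])
E
```

```text
[0.49799344 0.04607363 0.052     ] [0.57346084 0.033719   0.052     ] 0.07647199110928135 [0.53572714 0.03989631 0.052     ] [0.54333432 0.08520824 0.052     ] 0.04594605073750199
80.46978575098788
-9.297313372987173
[array([0.46154075, 0.04026689, 0.031     ]), array([0.60717094, 0.01586617, 0.031     ])] [0.53435585 0.02806653 0.031     ] 0.14766023876081058
-9.511702610040064
axis from roof [0.55506128 0.15528778 0.052     ] from shelf [0.55567297 0.15529302 0.031     ]
lateral TCP off -0.002415189936341879 -0.003017607865626249 radial 0.18627355646601765
```

Emit:
carry_out:
  plan:
    - [0.0025,-0.0004,-0.02,0,0]
    - [0,0,-0.02,0,0]
    - [0,0,-0.015,0,0]
    - [0,0,-0.008,0,0]
    - [0,0,-0.003,0,0]
    - [0,0,0,0,0]
    - [0,0,0,0,0]

```text
t: 13.13
ee_pos: [0.5251, -0.0284, 0.1276]
tcp_rot: [[-0.159, 0.001, 0.987], [-0.987, -0.0, -0.159], [0.0, -1.0, 0.001]]
contact_force: [-0.1, -0.1, -1.2]
grip_width: 0.645
```

Emit:
carry_out:
  plan:
    - [0,0,-0.0015,0,0]
    - [0,0,-0.0012,0,0]
    - [0,0,0,0,0]
    - [0,0,0,0,0]

```text
t: 13.47
ee_pos: [0.5248, -0.028, 0.1248]
tcp_rot: [[-0.158, 0.001, 0.987], [-0.987, 0.0, -0.158], [-0.0, -1.0, 0.001]]
contact_force: [0.2, 0.2, -2.3]
grip_width: 0.643
```

Emit:
carry_out:
  plan:
    - [0,0,0,0,1]
    - [0,0,0,0,1]
    - [0,0,0,0,1]
    - [0,0,0,0,1]
    - [0,0,0,0,1]
    - [0,0,0.02,0,1]
    - [0,0,0.03,0,1]
    - [0,0,0.03,0,1]

```text
t: 14.13
ee_pos: [0.524, -0.0283, 0.2047]
tcp_rot: [[-0.158, -0.003, 0.987], [-0.987, -0.001, -0.158], [0.001, -1.0, -0.002]]
contact_force: [-0.2, -0.8, 1.0]
grip_width: 1.0
```

Emit:
carry_out:
  plan:
    - [0,0,0.02,0,0]
    - [-0.0053,-0.0325,0,0,0]
    - [-0.0053,-0.0325,0,0,0]
    - [0,0,0,0,0]
    - [0,0,0,0,0]
    - [0,0,0,0,0]
    - [0,0,0,0,0]
    - [0,0,0,0,0]

```text
t: 14.8
ee_pos: [0.5142, -0.0919, 0.2242]
tcp_rot: [[-0.156, -0.0, 0.988], [-0.988, 0.0, -0.156], [-0.0, -1.0, -0.001]]
contact_force: [-0.2, 0.0, 0.4]
grip_width: 0.443
```

```bash
python3 snap.py w10
```

```text
14.8 [ 0.5142 -0.0919  0.2242] 0.4426713258542844 yaw -8.99 [-0.4   0.4   0.64  2.01 -0.32  0.83  0.26]
```

View pics/w10.png

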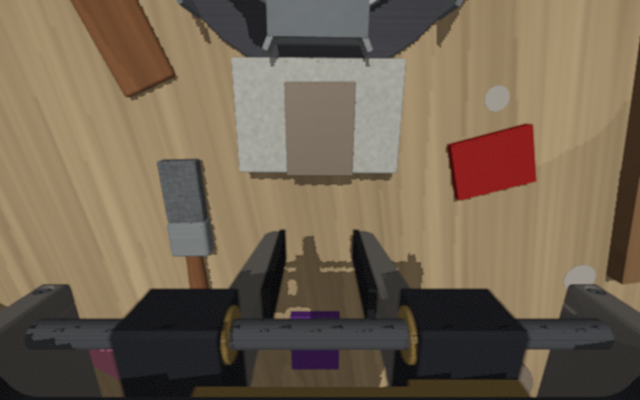

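```bash
python3 - <<'E'
from tile import *
p=pickle.load(open('pics/w10.pkl','rb'))
ax=np.array([.554,.155]);d=np.array([.16,.987]);w=np.array([.987,-.16])
for q in[(320,175),(320,82),(285,130),(355,130)]:
    X=at('wrist',*q,.043,p)[:2];print(q,X,'rad',-(X-ax)@d,'lat',(X-ax)@w)
X=get_state()['ee_pos'][:2];print(-(X-ax)@d,(X-ax)@w)
E
```

```text
(320, 175) [ 0.52003788 -0.07035819] rad 0.22786247564433365 lat 0.0025366943154471657
(320, 82) [0.53232245 0.00781469] rad 0.14874030479218256 lat 0.0021539087195803067
(285, 130) [ 0.49618394 -0.02600196] rad 0.18789950096891264 lat -0.028104143149460234
(355, 130) [ 0.55633064 -0.03552271] rad 0.1876730117607995 lat 0.03278397166737464
0.25012860922816454 0.000254170776450377
```

Emit:
carry_out:
  plan:
    - [0,0,0,0,0]
    - [0,0,0,0,0]
    - [0,0,0,0,0]
    - [0,0,0,0,0]
    - [0,0,0,0,0]
    - [0,0,0,0,0]

```text
t: 15.35
ee_pos: [0.5141, -0.093, 0.2245]
tcp_rot: [[-0.158, 0.0, 0.987], [-0.987, -0.0, -0.158], [0.0, -1.0, 0.0]]
contact_force: [-0.4, -0.3, 0.2]
grip_width: 0.006
```

Emit:
carry_out:
  plan:
    - [0.001,0,-0.035,0,0]
    - [0,0,-0.035,0,0]
    - [0,0,-0.025,0,0]
    - [0,0,-0.007,0,0]
    - [0,0,0,0,0]
    - [0,0,0,0,0]

```text
t: 15.85
ee_pos: [0.5155, -0.0935, 0.1232]
tcp_rot: [[-0.159, 0.001, 0.987], [-0.987, -0.0, -0.159], [0.0, -1.0, 0.001]]
contact_force: [0.5, -0.5, 0.3]
grip_width: 0.004
```

Emit:
carry_out:
  plan:
    - [0.0016,0.0099,0,0,0]
    - [0.0016,0.0099,0,0,0]
    - [0.0016,0.0099,0,0,0]
    - [0.0016,0.0099,0,0,0]
    - [0.0016,0.0099,0,0,0]
    - [0.0016,0.0099,0,0,0]
    - [0,0,0,0,0]

```text
t: 16.43
ee_pos: [0.5251, -0.0304, 0.1225]
tcp_rot: [[-0.154, 0.0, 0.988], [-0.988, 0.001, -0.154], [-0.001, -1.0, -0.0]]
contact_force: [1.0, 0.3, -0.6]
grip_width: 0.0
```

```bash
python3 snap.py w11
```

```text
16.4333 [ 0.5251 -0.0304  0.1225] 0.0004404734492832325 yaw -8.86 [-0.42  0.57  0.52  2.05 -0.48  0.64  0.27]
```

View pics/w11.png

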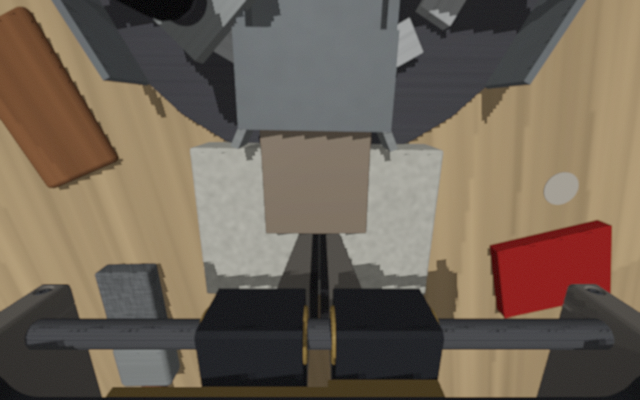

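Emit:
carry_out:
  plan:
    - [0.0014,0.0087,0,0,0]
    - [0.0014,0.0087,0,0,0]
    - [0.0014,0.0087,0,0,0]
    - [0.0014,0.0087,0,0,0]
    - [0.0014,0.0087,0,0,0]
    - [0,0,0,0,0]

```text
t: 16.98
ee_pos: [0.5319, 0.0126, 0.1223]
tcp_rot: [[-0.155, -0.0, 0.988], [-0.988, 0.001, -0.155], [-0.001, -1.0, -0.0]]
contact_force: [-0.1, 0.4, -0.0]
grip_width: 0.009
```

```bash
python3 snap.py w12
```

```text
16.9833 [0.5319 0.0126 0.1223] 0.00877447214498932 yaw -8.91 [-0.5   0.58  0.53  2.04 -0.48  0.64  0.19]
```

View pics/w12.png

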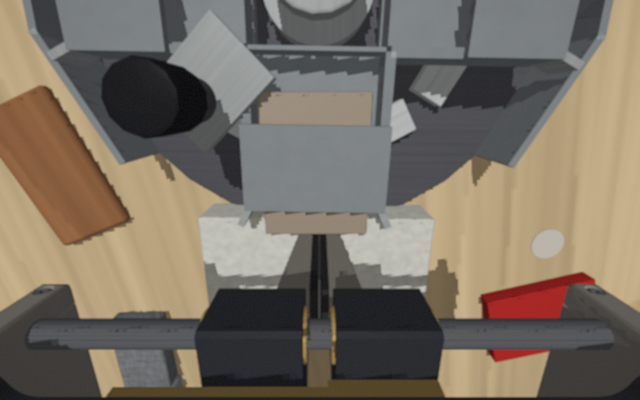

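Emit:
carry_out:
  plan:
    - [0.0008,0.0049,0,0,0]
    - [0.0008,0.0049,0,0,0]
    - [0.0003,0.002,0,0,0]
    - [0.0003,0.002,0,0,0]
    - [0,0,0,0,0]

```text
t: 17.45
ee_pos: [0.5339, 0.024, 0.1225]
tcp_rot: [[-0.158, 0.0, 0.987], [-0.987, 0.0, -0.158], [-0.0, -1.0, 0.0]]
contact_force: [-0.2, -0.3, -0.3]
grip_width: 0.004
```

```bash
python3 snap.py w13; python3 - <<'E'
from tile import *
im=cv2.imread('pics/w13.png')[:,:,::-1];crop(im,200,30,440,250,3,'w13c.png')
E
```

```text
17.45 [0.5339 0.024  0.1225] 0.0035089027456042367 yaw -9.07 [-0.52  0.59  0.53  2.03 -0.48  0.65  0.16]
```

View pics/w13c.png

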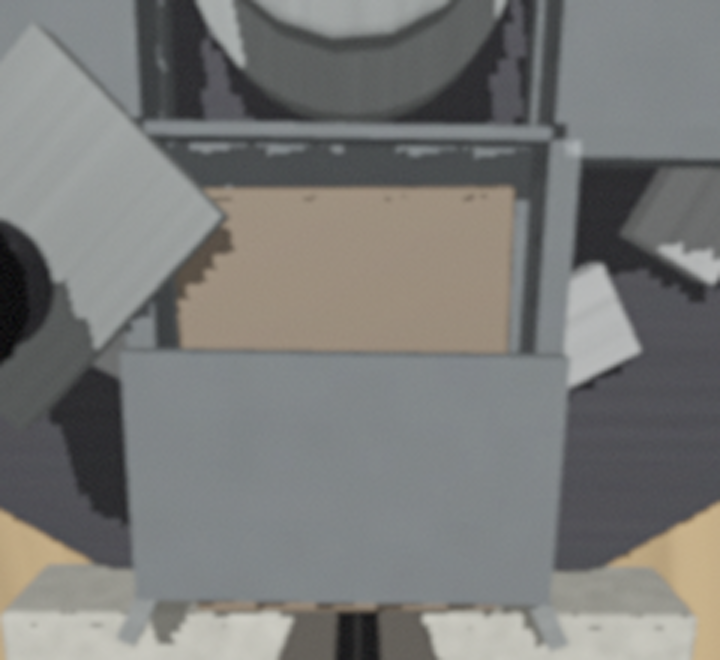

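Emit:
carry_out:
  plan:
    - [0.0002,0.0015,0,0,0]
    - [0.0002,0.0015,0,0,0]
    - [0,0,0,0,0]

```text
t: 17.75
ee_pos: [0.5343, 0.0268, 0.1225]
tcp_rot: [[-0.158, 0.0, 0.987], [-0.987, -0.0, -0.158], [0.0, -1.0, 0.0]]
contact_force: [-0.1, -0.3, -0.5]
grip_width: 0.003
```

Emit:
carry_out:
  plan:
    - [0.0002,0.001,0,0,0]
    - [0.0002,0.001,0,0,0]
    - [0,0,0,0,0]

```text
t: 18.0
ee_pos: [0.5347, 0.0288, 0.1225]
tcp_rot: [[-0.158, 0.0, 0.987], [-0.987, -0.0, -0.158], [0.0, -1.0, 0.0]]
contact_force: [-0.2, -0.3, 0.2]
grip_width: 0.004
```

Emit:
carry_out:
  plan:
    - [0.0002,0.001,0,0,0]
    - [0.0002,0.001,0,0,0]
    - [0,0,0,0,0]

```text
t: 18.25
ee_pos: [0.5351, 0.0307, 0.1225]
tcp_rot: [[-0.158, 0.0, 0.987], [-0.987, -0.0, -0.158], [0.0, -1.0, 0.0]]
contact_force: [0.4, -0.6, 0.0]
grip_width: 0.003
```

```bash
python3 snap.py w14; python3 - <<'E'
from tile import *
im=cv2.imread('pics/w14.png')[:,:,::-1];crop(im,200,30,440,250,3,'w14c.png')
p=pickle.load(open('pics/w14.pkl','rb'))
E
```

```text
18.25 [0.5351 0.0307 0.1225] 0.0033875291465275533 yaw -9.08 [-0.54  0.59  0.53  2.03 -0.48  0.65  0.15]
```

View pics/w14c.png

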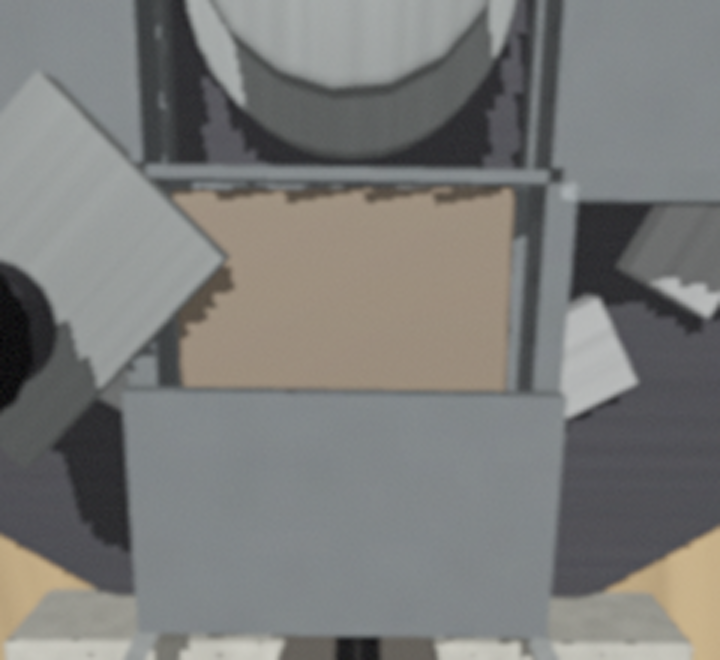

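Emit:
carry_out:
  plan:
    - [0.0001,0.001,0,0,0]
    - [0,0,0,0,0]
    - [0,0,0,0,0]

```text
t: 18.55
ee_pos: [0.5351, 0.0309, 0.1225]
tcp_rot: [[-0.159, 0.0, 0.987], [-0.987, -0.001, -0.159], [0.001, -1.0, 0.0]]
contact_force: [-0.3, -3.7, 0.3]
grip_width: 0.006
```

Emit:
carry_out:
  plan:
    - [0.0002,0.001,0,0,0]
    - [0,0,0,0,0]
    - [0,0,0,0,0]

```text
t: 18.8
ee_pos: [0.5351, 0.031, 0.1225]
tcp_rot: [[-0.159, -0.0, 0.987], [-0.987, -0.002, -0.159], [0.002, -1.0, 0.0]]
contact_force: [-1.6, -6.9, 1.1]
grip_width: 0.008
```

Emit:
carry_out:
  plan:
    - [0.0002,0.001,0,0,0]
    - [0,0,0,0,0]
    - [0,0,0,0,0]

```text
t: 19.05
ee_pos: [0.5353, 0.0311, 0.1225]
tcp_rot: [[-0.16, -0.0, 0.987], [-0.987, -0.003, -0.16], [0.003, -1.0, 0.0]]
contact_force: [-1.0, -7.7, 3.0]
grip_width: 0.001
```

Emit:
carry_out:
  plan:
    - [-0.005,-0.03,0,0,0]
    - [-0.002,-0.01,0.03,0,0]
    - [0,0,0.04,0,0]
    - [0,0.01,0.03,0,0.4]
    - [0,0.01,0,0,1]
    - [0,0,0,0,1]

```text
t: 19.55
ee_pos: [0.5295, 0.0168, 0.2239]
tcp_rot: [[-0.154, 0.003, 0.988], [-0.988, 0.003, -0.154], [-0.004, -1.0, 0.003]]
contact_force: [0.6, 1.2, -0.4]
grip_width: 0.201
```

```bash
python3 snap.py w15; python3 - <<'E'
from tile import *
im=cv2.imread('pics/w15.png')[:,:,::-1];crop(im,200,0,440,200,3,'w15c.png')
E
```

```text
19.55 [0.5295 0.0168 0.2239] 0.2011780981362159 yaw -8.87 [-0.61  0.41  0.64  2.   -0.34  0.83  0.07]
```

View pics/w15c.png

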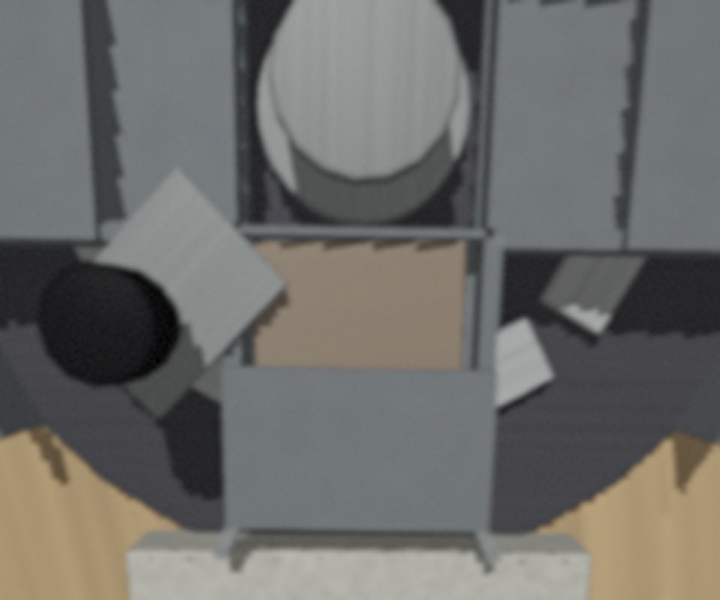

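Emit:
carry_out:
  plan:
    - [-0.0066,0.0127,0,-0.1121,1]
    - [-0.0066,0.0127,0,-0.1121,1]
    - [-0.0066,0.0127,0,-0.1121,1]
    - [-0.0066,0.0127,0,-0.1121,1]
    - [-0.0066,0.0127,0,-0.1121,1]
    - [-0.0066,0.0127,0,-0.1121,1]
    - [-0.0066,0.0127,0,-0.1121,1]
    - [0,0,0,0,1]

```text
t: 20.27
ee_pos: [0.4804, 0.1048, 0.2206]
tcp_rot: [[-0.809, -0.004, 0.588], [-0.588, -0.001, -0.809], [0.004, -1.0, -0.001]]
contact_force: [-0.8, 0.1, -1.3]
grip_width: 0.826
```

```bash
python3 snap.py w16; python3 - <<'E'
from tile import *
p=pickle.load(open('pics/w16.pkl','rb'))
for z in(.098,.068): print(z,[proj('wrist',[.4832+.014*np.cos(a),.1065+.014*np.sin(a),z],p).round(0) for a in(.61,2.18,3.75,5.32)])
E
```

```text
20.2667 [0.4804 0.1048 0.2206] 0.8256727562548989 yaw -53.98 [-0.97  0.4   0.85  2.09 -0.41  0.82 -0.82]
0.098 [array([318., 201.]), array([299., 218.]), array([317., 236.]), array([336., 219.])]
0.068 [array([318., 189.]), array([301., 205.]), array([317., 221.]), array([334., 206.])]
```

View pics/w16.png

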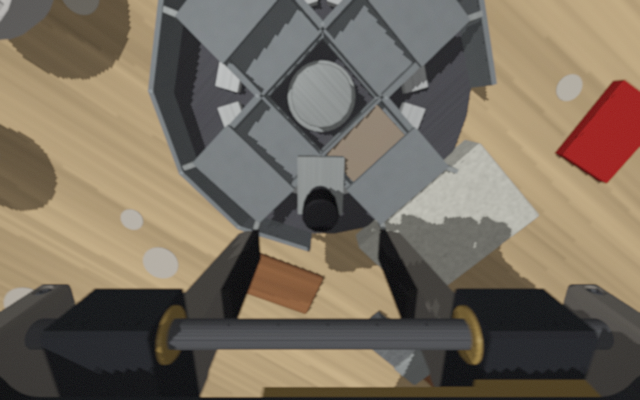

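Emit:
carry_out:
  plan:
    - [0,0,-0.02,0,1]
    - [0,0,-0.02,0,1]
    - [0,0,0,0,1]
    - [0,0,0,0,1]

```text
t: 20.65
ee_pos: [0.482, 0.1011, 0.1817]
tcp_rot: [[-0.809, -0.002, 0.587], [-0.587, -0.002, -0.809], [0.003, -1.0, 0.0]]
contact_force: [0.3, -0.3, -0.1]
grip_width: 1.001
```

```bash
python3 snap.py w17; python3 - <<'E'
from tile import *
p=pickle.load(open('pics/w17.pkl','rb'))
im=cv2.imread('pics/w17.png')[:,:,::-1];
m=(im.max(2)<45).astype(np.uint8)[150:330,270:370]
n,l,st,c=cv2.connectedComponentsWithStats(m);print([s+[270,150,0,0,0] for s in st[1:] if s[4]>200])
for z in(.098,.068): print(z,[proj('wrist',[.4865+.014*np.cos(a),.1064+.014*np.sin(a),z],p).round(0) for a in(.61,2.18,3.75,5.32)])
E
```

```text
20.65 [0.482  0.1011 0.1817] 1.0012404705784368 yaw -54.03 [-0.91  0.47  0.79  2.11 -0.49  0.75 -0.75]
[array([ 292,  201,   48,   55, 1848])]
0.098 [array([314., 216.]), array([291., 237.]), array([313., 258.]), array([337., 238.])]
0.068 [array([315., 200.]), array([295., 219.]), array([314., 237.]), array([334., 219.])]
```

View pics/w17.png

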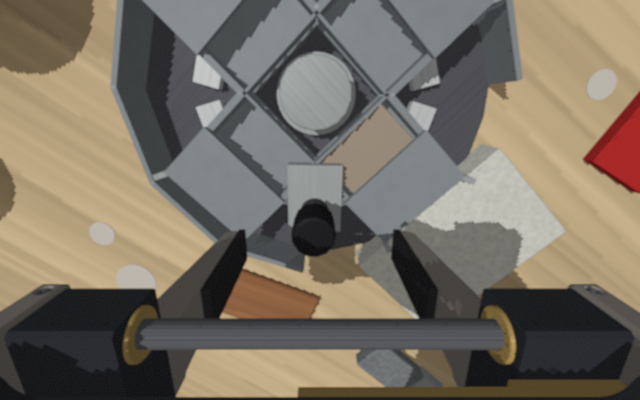

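Emit:
carry_out:
  plan:
    - [0.005,0.006,-0.005,0,1]
    - [0,0,-0.012,0,1]
    - [0,0,-0.012,0,1]
    - [0,0,0,0,1]
    - [0,0,0,0,1]

```text
t: 21.12
ee_pos: [0.4868, 0.1082, 0.1526]
tcp_rot: [[-0.81, -0.002, 0.587], [-0.587, -0.001, -0.81], [0.002, -1.0, -0.0]]
contact_force: [0.7, 0.6, -0.7]
grip_width: 1.001
```

Emit:
carry_out:
  plan:
    - [0,0,0,0,0]
    - [0,0,0,0,0]
    - [0,0,0,0,0]
    - [0,0,0,0,0]
    - [0,0,0,0,0]
    - [0,0,0,0,0]
    - [0,0,0,0,0]
    - [0,0,0,0,0]

```text
t: 21.78
ee_pos: [0.4874, 0.1086, 0.1536]
tcp_rot: [[-0.81, 0.0, 0.587], [-0.587, 0.0, -0.81], [-0.0, -1.0, 0.0]]
contact_force: [0.3, -0.1, -0.6]
grip_width: 0.44
```

Emit:
carry_out:
  plan:
    - [0,0,0,0,0]
    - [0,0,0,0,0]
    - [0,0,0,0,0]
    - [0,0,0,0,0]

```text
t: 22.12
ee_pos: [0.4873, 0.1086, 0.1535]
tcp_rot: [[-0.809, -0.0, 0.587], [-0.587, 0.0, -0.809], [0.0, -1.0, -0.0]]
contact_force: [-1.5, 0.3, 2.0]
grip_width: 0.297
```

```bash
python3 arc.py .5535 .1555 215.3 84 16 .0812 .0812; python3 - <<'E'
import numpy as np
print(np.degrees(np.arctan2(.1086-.1555,.4873-.5535)))
E
```

```text
[0.0046, -0.0059] 0.0916
[0.0051, -0.0054] 0.0916
[0.0056, -0.0049] 0.0916
[0.0059, -0.0045] 0.0916
[0.0064, -0.0038] 0.0916
[0.0067, -0.0032] 0.0916
[0.007, -0.0026] 0.0916
[0.0071, -0.002] 0.0916
[0.0074, -0.0013] 0.0916
[0.0074, -0.0006] 0.0916
[0.0074, 0.0] 0.0916
[0.0074, 0.0008] 0.0916
[0.0073, 0.0014] 0.0916
[0.0072, 0.002] 0.0916
[0.0069, 0.0027] 0.0916
[0.0066, 0.0034] 0.0916
[0.48722963 0.10857796] [0.59323786 0.08468798]
-144.68398409782301
```

Emit:
carry_out:
  plan:
    - [0,0,0.004,0,0]
    - [0,0,0.006,0,0]
    - [0,0,0.005,0,0]
    - [0,0,0,0,0]
    - [0,0,0,0,0]

```text
t: 22.53
ee_pos: [0.4872, 0.1086, 0.1686]
tcp_rot: [[-0.809, 0.0, 0.587], [-0.587, 0.0, -0.809], [-0.0, -1.0, 0.0]]
contact_force: [1.0, -0.1, -7.2]
grip_width: 0.296
```

Raised (spring load −7.2 N). Now swing anticlockwise.

Emit:
carry_out:
  plan:
    - [0.0046,-0.0059,0,0.0916,0]
    - [0.0051,-0.0054,0,0.0916,0]
    - [0.0056,-0.0049,0,0.0916,0]
    - [0.0059,-0.0045,0,0.0916,0]
    - [0.0064,-0.0038,0,0.0916,0]
    - [0.0067,-0.0032,0,0.0916,0]
    - [0.007,-0.0026,0,0.0916,0]
    - [0.0071,-0.002,0,0.0916,0]

```text
t: 23.2
ee_pos: [0.5358, 0.0762, 0.1681]
tcp_rot: [[-0.205, -0.001, 0.979], [-0.979, 0.0, -0.205], [-0.0, -1.0, -0.001]]
contact_force: [1.3, 1.6, -7.1]
grip_width: 0.296
```

Emit:
carry_out:
  plan:
    - [0,0,0,0,0]
    - [0,0,0,0,0]

```text
t: 23.37
ee_pos: [0.5355, 0.0763, 0.1681]
tcp_rot: [[-0.212, -0.001, 0.977], [-0.977, 0.0, -0.212], [-0.0, -1.0, -0.001]]
contact_force: [1.4, 2.7, -7.0]
grip_width: 0.3
```

Emit:
carry_out:
  plan:
    - [0.0074,-0.0013,0,0.0916,0]
    - [0.0074,-0.0006,0,0.0916,0]
    - [0.0074,0.0,0,0.0916,0]
    - [0.0074,0.0008,0,0.0916,0]
    - [0.0073,0.0014,0,0.0916,0]
    - [0.0072,0.002,0,0.0916,0]
    - [0.0069,0.0027,0,0.0916,0]
    - [0.0066,0.0034,0,0.0916,0]

```text
t: 24.03
ee_pos: [0.5933, 0.0843, 0.168]
tcp_rot: [[0.499, -0.0, 0.866], [-0.866, -0.001, 0.499], [0.001, -1.0, -0.001]]
contact_force: [2.1, 0.9, -7.1]
grip_width: 0.299
```

Emit:
carry_out:
  plan:
    - [0.0025,0.0015,0,0.035,0]
    - [0.0025,0.0016,0,0.035,0]
    - [0,0,0,0,0]
    - [0,0,0,0,0]

```text
t: 24.37
ee_pos: [0.5982, 0.0873, 0.1682]
tcp_rot: [[0.556, 0.0, 0.831], [-0.831, -0.001, 0.556], [0.001, -1.0, -0.0]]
contact_force: [2.7, 0.8, -7.0]
grip_width: 0.298
```

```bash
python3 snap.py w18; python3 - <<'E'
from h import *
s=camera('scene');crop(s,300,180,450,290,5,'s18.png')
E
```

```text
24.3667 [0.5982 0.0873 0.1682] 0.29757313234609445 yaw 33.76 [-0.46  0.57  0.34  1.83 -0.26  0.78  0.61]
```

View pics/w18.png

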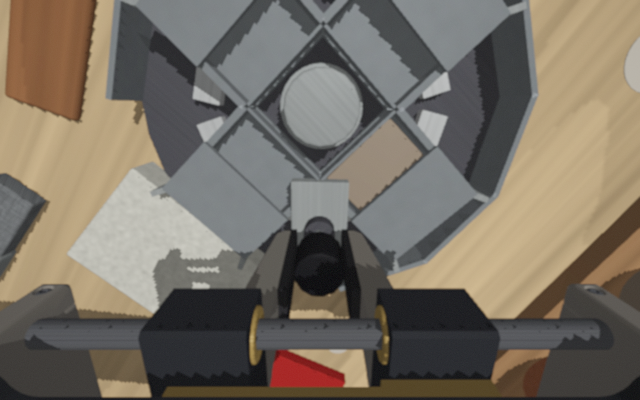

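View pics/s18.png

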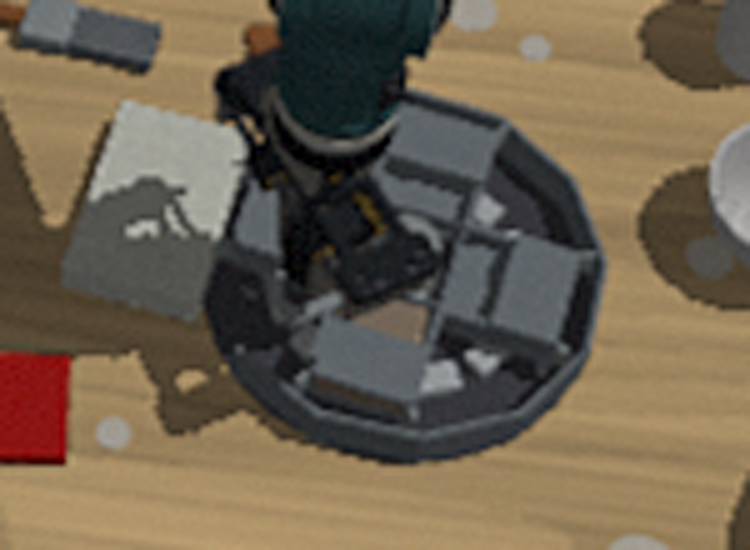

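Emit:
carry_out:
  plan:
    - [0.0021,0.0014,0,0.033,0]
    - [0,0,0,0,0]
    - [0,0,-0.003,0,0]
    - [0,0,-0.003,0,0]
    - [0,0,-0.002,0,0]
    - [0,0,0,0,0]
    - [0,0,0,0,0]

```text
t: 25.05
ee_pos: [0.6005, 0.0889, 0.1604]
tcp_rot: [[0.585, 0.0, 0.811], [-0.811, -0.0, 0.585], [0.0, -1.0, -0.0]]
contact_force: [3.3, -1.0, -6.5]
grip_width: 0.297
```

Emit:
carry_out:
  plan:
    - [0,0,-0.003,0,0]
    - [0,0,-0.003,0,0]
    - [0,0,0,0,0]
    - [0,0,0,0,0]

```text
t: 25.38
ee_pos: [0.6006, 0.089, 0.1544]
tcp_rot: [[0.585, 0.0, 0.811], [-0.811, -0.0, 0.585], [0.0, -1.0, 0.0]]
contact_force: [3.2, -1.4, -5.0]
grip_width: 0.295
```

Emit:
carry_out:
  plan:
    - [0,0,0,0,0.7]
    - [0,0,0,0,0.7]
    - [0,0,0,0,0.7]
    - [0,0,0,0,0.7]
    - [0,0,0,0,1]
    - [0,0,0,0,1]
    - [0,0,0,0,1]
    - [0,0,0.02,0,1]

```text
t: 26.05
ee_pos: [0.5983, 0.089, 0.1715]
tcp_rot: [[0.585, -0.007, 0.811], [-0.811, -0.002, 0.585], [-0.003, -1.0, -0.006]]
contact_force: [-0.9, -0.2, -0.2]
grip_width: 0.858
```

Emit:
carry_out:
  plan:
    - [0,0,0.04,0,1]
    - [0,0,0.04,0,1]
    - [0,-0.02,0.035,0,1]
    - [0,-0.03,0.03,0,1]
    - [0,-0.03,0,0,1]
    - [0,0,0,0,1]

```text
t: 26.55
ee_pos: [0.601, 0.0023, 0.322]
tcp_rot: [[0.578, 0.005, 0.816], [-0.816, -0.003, 0.578], [0.005, -1.0, 0.003]]
contact_force: [-1.3, -0.8, -0.5]
grip_width: 0.999
```

```bash
python3 snap.py w19; python3 - <<'E'
from h import *
s=camera('scene');crop(s,200,160,450,290,3,'s19.png')
E
```

```text
26.55 [0.601  0.0023 0.322 ] 0.9992912011915558 yaw 35.33 [-0.39  0.37  0.42  1.73 -0.17  1.06  0.71]
```

View pics/w19.png

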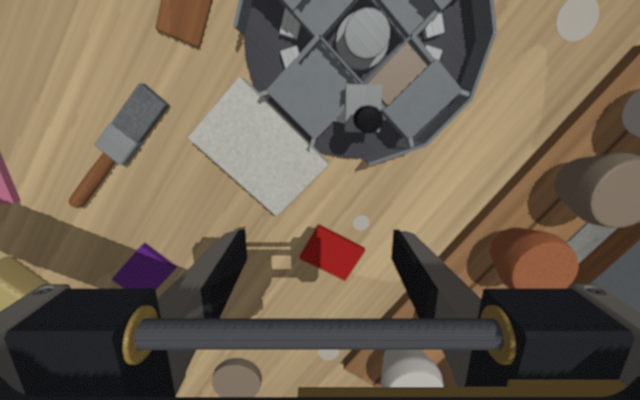

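View pics/s19.png

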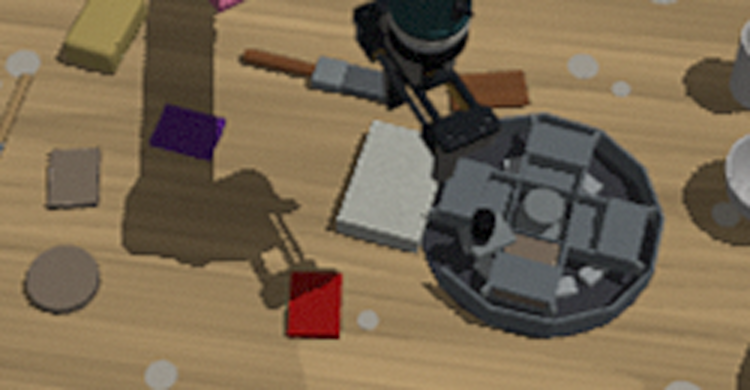

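Emit:
carry_out:
  plan:
    - [-0.002,-0.03,0,-0.123,1]
    - [-0.002,-0.03,0,-0.123,1]
    - [-0.002,-0.03,0,-0.123,1]
    - [-0.002,-0.03,0,-0.123,1]
    - [-0.002,-0.03,0,-0.123,1]
    - [-0.003,-0.03,0,-0.123,1]
    - [-0.003,-0.03,0,-0.123,1]
    - [-0.003,-0.03,0,-0.123,1]

```text
t: 27.32
ee_pos: [0.5817, -0.2297, 0.3179]
tcp_rot: [[-0.354, -0.001, 0.935], [-0.935, 0.001, -0.354], [-0.001, -1.0, -0.002]]
contact_force: [-0.3, -0.4, -0.6]
grip_width: 1.002
```

Emit:
carry_out:
  plan:
    - [-0.003,-0.03,-0.01,-0.123,1]
    - [-0.003,-0.03,-0.015,-0.123,1]
    - [-0.003,-0.03,-0.015,-0.123,1]
    - [-0.003,-0.03,-0.015,-0.123,1]
    - [-0.003,-0.03,-0.02,-0.123,1]
    - [-0.003,-0.018,-0.02,-0.123,1]
    - [0,0,-0.02,-0.123,1]
    - [0,0,0,-0.123,1]

```text
t: 27.98
ee_pos: [0.5617, -0.397, 0.1981]
tcp_rot: [[-0.976, -0.007, 0.219], [-0.219, 0.004, -0.976], [0.006, -1.0, -0.006]]
contact_force: [-0.4, 1.8, -0.2]
grip_width: 1.002
```

Emit:
carry_out:
  plan:
    - [0,0,0,0,1]
    - [0,0,0,0,1]

```text
t: 28.15
ee_pos: [0.5642, -0.397, 0.2027]
tcp_rot: [[-0.973, -0.002, 0.231], [-0.231, 0.001, -0.973], [0.002, -1.0, -0.001]]
contact_force: [0.6, -0.3, -0.0]
grip_width: 0.997
```

```bash
python3 snap.py w20
```

```text
28.15 [ 0.5642 -0.397   0.2027] 0.9967602912267947 yaw -76.64 [ 0.03  0.77  0.83  1.61 -0.63  1.05 -0.29]
```

View pics/w20.png

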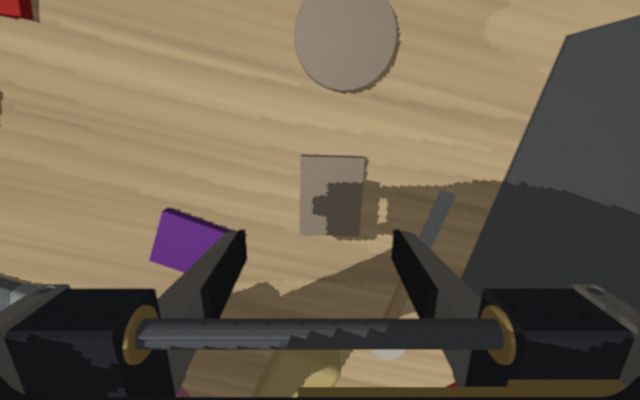

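```bash
python3 - <<'E'
from tile import *
p=pickle.load(open('pics/w20.pkl','rb'))
im=cv2.imread('pics/w20.png')[:,:,::-1]
crop(im,280,135,390,255,5,'w20c.png')
E
```

```text
(no output)
```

View pics/w20c.png

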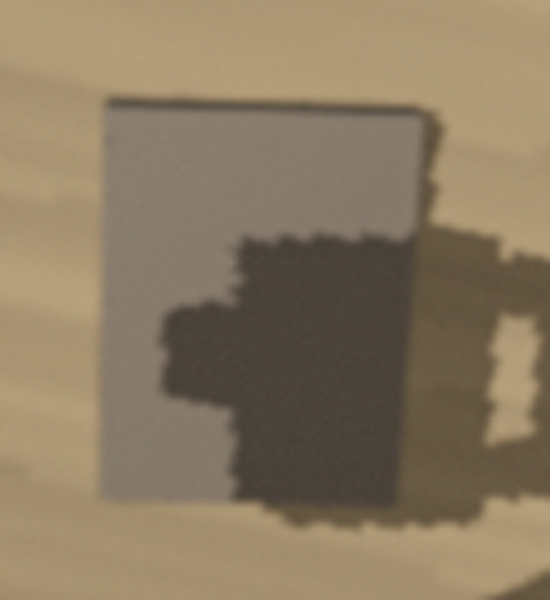

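```bash
python3 - <<'E'
from tile import *
p=pickle.load(open('pics/w20.pkl','rb'))
c=[(106,104),(420,112),(397,502),(98,498)]
P=np.array([at('wrist',280+u/5,135+v/5,.012,p) for u,v in c]);print(P.mean(0),'tcp',get_state()['ee_pos'])
for i in range(4):d=P[(i+1)%4]-P[i];print(np.linalg.norm(d),np.degrees(np.arctan2(d[1],d[0])))
E
```

```text
[ 0.56634148 -0.40944574  0.012     ] tcp [ 0.5643372  -0.39720766  0.2035967 ]
0.05813108966650084 -78.105131676922
0.07885955130755318 -167.41388258798418
0.06007772723535547 102.54633032761375
0.07954306880960678 11.180754377236262
```

Emit:
carry_out:
  plan:
    - [0.002,-0.0122,-0.025,-0.018,1]
    - [0,0,-0.03,0,1]
    - [0,0,-0.03,0,1]
    - [0,0,-0.018,0,1]
    - [0,0,-0.01,0,1]
    - [0,0,0,0,1]
    - [0,0,0,0,1]

```text
t: 28.78
ee_pos: [0.5661, -0.4107, 0.0918]
tcp_rot: [[-0.978, 0.001, 0.21], [-0.21, -0.001, -0.978], [-0.001, -1.0, 0.001]]
contact_force: [0.4, 0.4, -0.6]
grip_width: 1.004
```

Emit:
carry_out:
  plan:
    - [0,0,0,0,0]
    - [0,0,0,0,0]
    - [0,0,0,0,0]
    - [0,0,0,0,0]
    - [0,0,0,0,0]
    - [0,0,0,0,0]
    - [0,0,0,0,0]
    - [0,0,0,0,0]

```text
t: 29.45
ee_pos: [0.5656, -0.4104, 0.0913]
tcp_rot: [[-0.978, 0.0, 0.209], [-0.209, 0.0, -0.978], [-0.0, -1.0, -0.0]]
contact_force: [-0.5, 1.5, 2.9]
grip_width: 0.651
```

Emit:
carry_out:
  plan:
    - [0,0,0.02,0,0]
    - [0,0,0.03,0,0]
    - [0,0,0.03,0,0]
    - [0,0,0.02,0,0]
    - [0,0,0,0,0]

```text
t: 29.87
ee_pos: [0.5667, -0.4125, 0.1956]
tcp_rot: [[-0.978, 0.006, 0.208], [-0.208, -0.005, -0.978], [-0.005, -1.0, 0.006]]
contact_force: [0.4, -0.2, -0.9]
grip_width: 0.649
```

Emit:
carry_out:
  plan:
    - [-0.0042,0.0382,0,0.1199,0]
    - [-0.0042,0.0382,0,0.1199,0]
    - [-0.0042,0.0382,0,0.1199,0]
    - [-0.0042,0.0382,0,0.1199,0]
    - [-0.0042,0.0382,0,0.1199,0]
    - [-0.0042,0.0382,0,0.1199,0]
    - [-0.0042,0.0382,0,0.1199,0]
    - [-0.0042,0.0382,0,0.1199,0]

```text
t: 30.53
ee_pos: [0.5308, -0.1029, 0.1899]
tcp_rot: [[-0.385, -0.001, 0.923], [-0.923, -0.0, -0.385], [0.001, -1.0, -0.001]]
contact_force: [1.9, 0.5, -1.0]
grip_width: 0.647
```

Emit:
carry_out:
  plan:
    - [-0.0042,0.0382,0,0.1199,0]
    - [-0.0042,0.0382,0,0.1199,0]
    - [0,0,0,0,0]
    - [0,0,0,0,0]
    - [0,0,0,0,0]

```text
t: 30.95
ee_pos: [0.5232, -0.0291, 0.1904]
tcp_rot: [[-0.162, -0.001, 0.987], [-0.987, -0.001, -0.162], [0.001, -1.0, -0.001]]
contact_force: [-0.5, -0.5, -0.4]
grip_width: 0.645
```

```bash
python3 snap.py w21
```

```text
30.95 [ 0.5232 -0.0291  0.1904] 0.6449532433677264 yaw -9.33 [-0.48  0.45  0.58  2.03 -0.36  0.76  0.16]
```

View pics/w21.png

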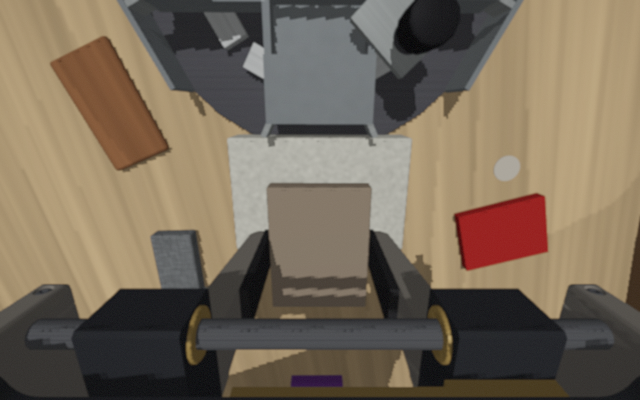

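Emit:
carry_out:
  plan:
    - [0,0.001,-0.02,0,0]
    - [0,0,-0.02,0,0]
    - [0,0,-0.015,0,0]
    - [0,0,-0.008,0,0]
    - [0,0,-0.004,0,0]
    - [0,0,0,0,0]
    - [0,0,0,0,0]

```text
t: 31.58
ee_pos: [0.5238, -0.0283, 0.1243]
tcp_rot: [[-0.162, 0.001, 0.987], [-0.987, -0.0, -0.162], [0.0, -1.0, 0.001]]
contact_force: [0.2, -0.3, -1.4]
grip_width: 0.648
```

Emit:
carry_out:
  plan:
    - [0,0,-0.001,0,0]
    - [0,0,0,0,0]
    - [0,0,0,0,0]

```text
t: 31.83
ee_pos: [0.5238, -0.0275, 0.1236]
tcp_rot: [[-0.161, 0.001, 0.987], [-0.987, 0.0, -0.161], [-0.0, -1.0, 0.001]]
contact_force: [-0.0, -0.5, -0.9]
grip_width: 0.649
```

Release about 1 mm above the shelf, then back behind and close.

Emit:
carry_out:
  plan:
    - [0,0,0,0,1]
    - [0,0,0,0,1]
    - [0,0,0,0,1]
    - [0,0,0,0,1]
    - [0,0,0,0,1]
    - [0,0,0.02,0,1]
    - [0,0,0.03,0,1]
    - [0,0,0.03,0,1]

```text
t: 32.5
ee_pos: [0.5228, -0.0277, 0.2032]
tcp_rot: [[-0.161, -0.002, 0.987], [-0.987, -0.001, -0.161], [0.001, -1.0, -0.002]]
contact_force: [0.6, 0.0, 0.2]
grip_width: 0.997
```

Emit:
carry_out:
  plan:
    - [0,0,0.02,0,0]
    - [-0.0053,-0.0325,0,0,0]
    - [-0.0053,-0.0325,0,0,0]
    - [0,0,0,0,0]
    - [0,0,0,0,0]
    - [0,0,0,0,0]
    - [0,0,0,0,0]
    - [0,0,0,0,0]

```text
t: 33.17
ee_pos: [0.513, -0.0914, 0.2227]
tcp_rot: [[-0.159, -0.001, 0.987], [-0.987, 0.0, -0.159], [-0.0, -1.0, -0.001]]
contact_force: [0.3, 0.2, 0.0]
grip_width: 0.443
```

Emit:
carry_out:
  plan:
    - [0,0,0,0,0]
    - [0,0,0,0,0]
    - [0,0,0,0,0]
    - [0,0,0,0,0]
    - [0,0,0,0,0]
    - [0,0,0,0,0]

```text
t: 33.67
ee_pos: [0.5129, -0.0925, 0.223]
tcp_rot: [[-0.161, 0.0, 0.987], [-0.987, -0.0, -0.161], [0.0, -1.0, 0.0]]
contact_force: [-0.1, -0.8, 0.5]
grip_width: 0.014
```

```bash
python3 snap.py w22; python3 - <<'E'
from tile import *
p=pickle.load(open('pics/w22.pkl','rb'))
ax=np.array([.554,.155]);d=np.array([.16,.987]);w=np.array([.987,-.16])
X=get_state()['ee_pos'][:2];print(-(X-ax)@d,(X-ax)@w)
E
```

```text
33.6667 [ 0.5129 -0.0925  0.223 ] 0.013556399519943231 yaw -9.26 [-0.4   0.4   0.63  2.02 -0.32  0.82  0.25]
0.2508855998441105 -0.0009921665037065288
```

View pics/w22.png

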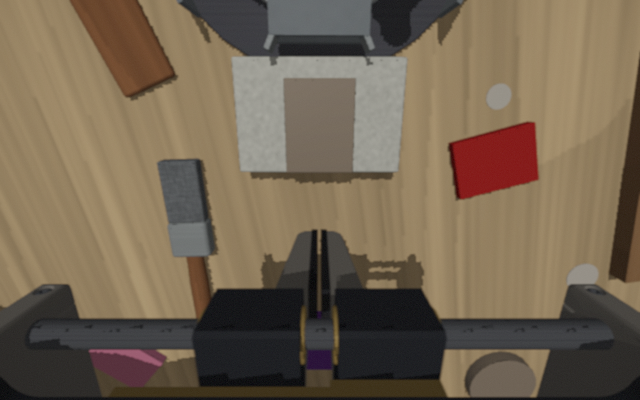

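Tile (285–355, 78–172) lies straight on the shelf, in line with the slot. Push.

Emit:
carry_out:
  plan:
    - [0.002,0,-0.035,0,0]
    - [0,0,-0.035,0,0]
    - [0,0,-0.024,0,0]
    - [0,0,-0.007,0,0]
    - [0,0,0,0,0]
    - [0,0,0,0,0]

```text
t: 34.22
ee_pos: [0.5153, -0.093, 0.1226]
tcp_rot: [[-0.162, 0.001, 0.987], [-0.987, -0.0, -0.162], [0.0, -1.0, 0.001]]
contact_force: [-0.3, -0.3, 0.1]
grip_width: 0.001
```

Emit:
carry_out:
  plan:
    - [0.0016,0.0099,0,0,0]
    - [0.0016,0.0099,0,0,0]
    - [0.0016,0.0099,0,0,0]
    - [0.0016,0.0099,0,0,0]
    - [0.0016,0.0099,0,0,0]
    - [0.0016,0.0099,0,0,0]
    - [0,0,0,0,0]

```text
t: 34.8
ee_pos: [0.5249, -0.0298, 0.1219]
tcp_rot: [[-0.157, -0.0, 0.988], [-0.988, 0.001, -0.157], [-0.001, -1.0, -0.0]]
contact_force: [0.1, 0.5, 0.7]
grip_width: 0.005
```

Emit:
carry_out:
  plan:
    - [0.0014,0.0087,0,0,0]
    - [0.0014,0.0087,0,0,0]
    - [0.0014,0.0087,0,0,0]
    - [0.0014,0.0087,0,0,0]
    - [0.0014,0.0087,0,0,0]
    - [0,0,0,0,0]

```text
t: 35.3
ee_pos: [0.5317, 0.013, 0.1217]
tcp_rot: [[-0.158, -0.0, 0.987], [-0.987, 0.001, -0.158], [-0.001, -1.0, -0.0]]
contact_force: [0.4, 0.6, -0.8]
grip_width: 0.004
```

```bash
python3 snap.py w23
```

```text
35.3 [0.5317 0.013  0.1217] 0.004223829645386969 yaw -9.1 [-0.5   0.58  0.52  2.04 -0.47  0.64  0.18]
```

View pics/w23.png

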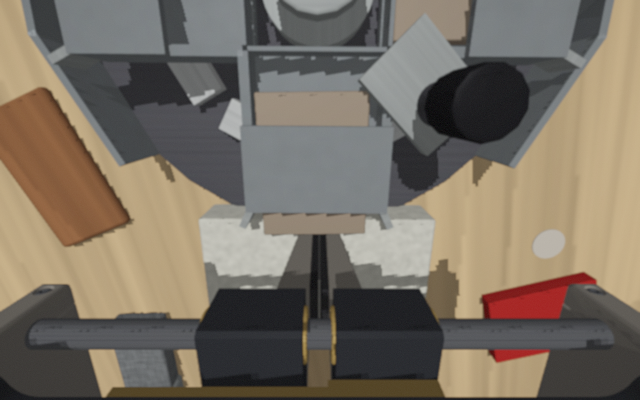

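Good; go on to y ≈ 0.029 and then feel for the wall.

Emit:
carry_out:
  plan:
    - [0.0008,0.0049,0,0,0]
    - [0.0008,0.0049,0,0,0]
    - [0.0005,0.003,0,0,0]
    - [0.0003,0.002,0,0,0]
    - [0,0,0,0,0]
    - [0,0,0,0,0]

```text
t: 35.85
ee_pos: [0.5339, 0.0252, 0.122]
tcp_rot: [[-0.161, 0.0, 0.987], [-0.987, 0.0, -0.161], [-0.0, -1.0, 0.0]]
contact_force: [0.8, 0.2, 0.5]
grip_width: 0.004
```

Emit:
carry_out:
  plan:
    - [0.0002,0.001,0,0,0]
    - [0.0002,0.001,0,0,0]
    - [0.0002,0.001,0,0,0]
    - [0,0,0,0,0]
    - [0,0,0,0,0]

```text
t: 36.27
ee_pos: [0.5345, 0.0282, 0.122]
tcp_rot: [[-0.161, 0.0, 0.987], [-0.987, 0.0, -0.161], [-0.0, -1.0, 0.0]]
contact_force: [-0.4, 0.2, 0.1]
grip_width: 0.005
```

Emit:
carry_out:
  plan:
    - [0.0002,0.001,0,0,0]
    - [0.0002,0.001,0,0,0]
    - [0,0,0,0,0]
    - [0,0,0,0,0]

```text
t: 36.6
ee_pos: [0.5349, 0.0303, 0.122]
tcp_rot: [[-0.161, 0.0, 0.987], [-0.987, 0.0, -0.161], [-0.0, -1.0, 0.0]]
contact_force: [0.1, -0.2, -0.3]
grip_width: 0.006
```

Emit:
carry_out:
  plan:
    - [0.0002,0.001,0,0,0]
    - [0.0002,0.001,0,0,0]
    - [0,0,0,0,0]
    - [0,0,0,0,0]

```text
t: 36.93
ee_pos: [0.5351, 0.0309, 0.122]
tcp_rot: [[-0.162, -0.0, 0.987], [-0.987, -0.001, -0.162], [0.002, -1.0, 0.0]]
contact_force: [-1.4, -5.9, 0.8]
grip_width: 0.009
```

Emit:
carry_out:
  plan:
    - [0.0002,0.001,0,0,0]
    - [0,0,0,0,0]
    - [0,0,0,0,0]

```text
t: 37.18
ee_pos: [0.5352, 0.0311, 0.122]
tcp_rot: [[-0.163, -0.0, 0.987], [-0.987, -0.002, -0.163], [0.002, -1.0, 0.0]]
contact_force: [-2.3, -8.0, 2.1]
grip_width: 0.003
```

Emit:
carry_out:
  plan:
    - [-0.005,-0.03,0,0,0]
    - [-0.002,-0.01,0.03,0,0]
    - [0,0,0.04,0,0]
    - [0,0.01,0.03,0,0.4]
    - [0,0.01,0,0,1]
    - [0,0,0,0,1]

```text
t: 37.68
ee_pos: [0.5294, 0.0163, 0.2233]
tcp_rot: [[-0.157, 0.003, 0.988], [-0.988, 0.003, -0.157], [-0.004, -1.0, 0.003]]
contact_force: [0.3, 0.6, -0.2]
grip_width: 0.197
```

```bash
python3 snap.py w24; python3 - <<'E'
from tile import *
im=cv2.imread('pics/w24.png')[:,:,::-1];crop(im,200,0,440,200,3,'w24c.png')
t=camera('top');cv2.imwrite('pics/top24.png',t[:,:,::-1])
E
```

```text
37.6833 [0.5294 0.0163 0.2233] 0.1970314260480154 yaw -9.05 [-0.6   0.41  0.64  2.   -0.33  0.83  0.06]
```

View pics/w24c.png

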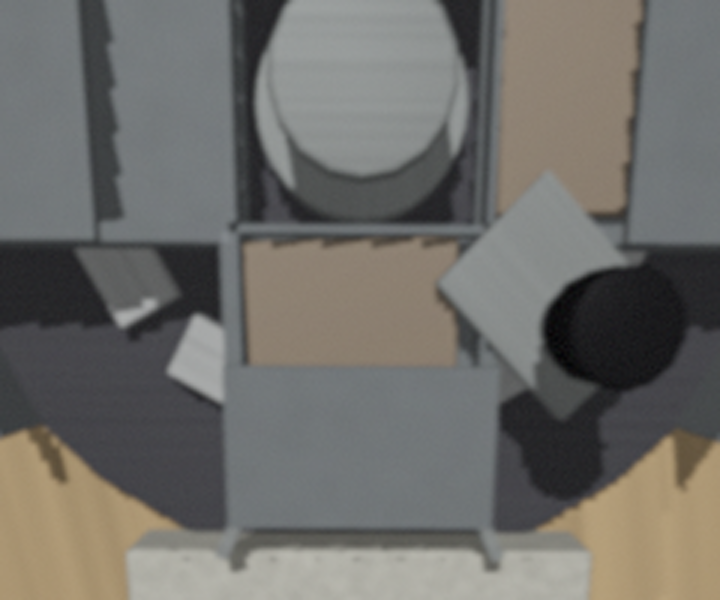

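Emit:
carry_out:
  plan:
    - [0.01,0.0103,-0.005,0.1121,1]
    - [0.01,0.0103,-0.005,0.1121,1]
    - [0.01,0.0103,-0.005,0.1121,1]
    - [0.01,0.0103,-0.005,0.1121,1]
    - [0.01,0.0103,-0.005,0.1121,1]
    - [0.01,0.0103,-0.005,0.1121,1]
    - [0.009,0.0103,-0.005,0.1121,1]
    - [0,0,0,0,1]

```text
t: 38.45
ee_pos: [0.5973, 0.0872, 0.184]
tcp_rot: [[0.588, -0.004, 0.809], [-0.809, 0.0, 0.588], [-0.002, -1.0, -0.003]]
contact_force: [-0.7, 1.1, 0.2]
grip_width: 0.869
```

Emit:
carry_out:
  plan:
    - [0,0,0,0,1]
    - [0,0,0,0,1]

```text
t: 38.62
ee_pos: [0.5966, 0.084, 0.186]
tcp_rot: [[0.58, -0.002, 0.814], [-0.814, -0.001, 0.58], [-0.0, -1.0, -0.002]]
contact_force: [-0.7, -0.4, -0.1]
grip_width: 0.994
```

```bash
python3 snap.py w25; python3 - <<'E'
from tile import *
p=pickle.load(open('pics/w25.pkl','rb'))
im=cv2.imread('pics/w25.png')[:,:,::-1];
m=(im.max(2)<45).astype(np.uint8)[150:330,270:370]
n,l,st,c=cv2.connectedComponentsWithStats(m);print([s+[270,150,0,0,0] for s in st[1:] if s[4]>200])
for z in(.098,.068): print(z,[proj('wrist',[.6006+.014*np.cos(a),.089+.014*np.sin(a),z],p).round(0) for a in(5.34,6.91,2.2,3.77)])
E
```

```text
38.6167 [0.5966 0.084  0.186 ] 0.9937082617033168 yaw 35.47 [-0.49  0.55  0.39  1.83 -0.28  0.82  0.66]
[array([ 290,  210,   64,   53, 1987])]
0.098 [array([328., 259.]), array([350., 239.]), array([328., 218.]), array([306., 239.])]
0.068 [array([327., 239.]), array([346., 221.]), array([327., 203.]), array([308., 221.])]
```

View pics/w25.png

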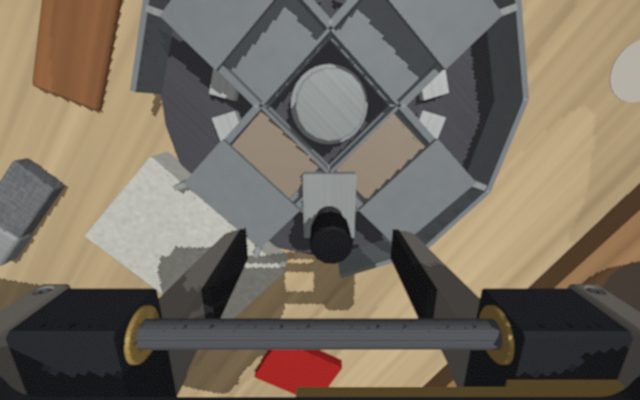

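Emit:
carry_out:
  plan:
    - [0.0062,0.0035,-0.006,0,1]
    - [0,0,-0.014,0,1]
    - [0,0,-0.013,0,1]
    - [0,0,0,0,1]
    - [0,0,0,0,1]

```text
t: 39.08
ee_pos: [0.6027, 0.0885, 0.1523]
tcp_rot: [[0.583, -0.003, 0.812], [-0.812, -0.001, 0.583], [-0.001, -1.0, -0.003]]
contact_force: [0.1, 0.2, -0.2]
grip_width: 1.002
```

Emit:
carry_out:
  plan:
    - [0,0,0,0,0]
    - [0,0,0,0,0]
    - [0,0,0,0,0]
    - [0,0,0,0,0]
    - [0,0,0,0,0]
    - [0,0,0,0,0]
    - [0,0,0,0,0]
    - [0,0,0,0,0]

```text
t: 39.75
ee_pos: [0.6037, 0.0888, 0.1541]
tcp_rot: [[0.583, 0.0, 0.812], [-0.812, 0.0, 0.583], [0.0, -1.0, 0.0]]
contact_force: [-0.6, -0.4, 0.2]
grip_width: 0.441
```

Emit:
carry_out:
  plan:
    - [0,0,0,0,0]
    - [0,0,0,0,0]
    - [0,0,0,0,0]
    - [0,0,0,0,0]

```text
t: 40.08
ee_pos: [0.6036, 0.0887, 0.154]
tcp_rot: [[0.583, -0.0, 0.812], [-0.812, -0.0, 0.583], [0.0, -1.0, -0.0]]
contact_force: [0.4, -0.3, 0.1]
grip_width: 0.299
```

Emit:
carry_out:
  plan:
    - [0,0,0.004,0,0]
    - [0,0,0.006,0,0]
    - [0,0,0.005,0,0]
    - [0,0,0,0,0]
    - [0,0,0,0,0]

```text
t: 40.5
ee_pos: [0.6035, 0.0887, 0.1689]
tcp_rot: [[0.584, -0.0, 0.812], [-0.812, -0.0, 0.584], [0.0, -1.0, -0.0]]
contact_force: [1.6, -0.9, -8.2]
grip_width: 0.297
```

```bash
python3 arc.py .5538 .1555 306.65 89 16 .08326 .08326
```

```text
[0.0062, 0.0051] 0.0971
[0.0058, 0.0057] 0.0971
[0.0051, 0.0063] 0.0971
[0.0045, 0.0067] 0.0971
[0.0038, 0.0071] 0.0971
[0.0032, 0.0075] 0.0971
[0.0023, 0.0077] 0.0971
[0.0017, 0.0079] 0.0971
[0.0008, 0.008] 0.0971
[0.0001, 0.0081] 0.0971
[-0.0007, 0.0081] 0.0971
[-0.0015, 0.0079] 0.0971
[-0.0023, 0.0078] 0.0971
[-0.003, 0.0075] 0.0971
[-0.0037, 0.0071] 0.0971
[-0.0043, 0.0068] 0.0971
[0.6035     0.08870076] [0.62145645 0.20402662]
```

Emit:
carry_out:
  plan:
    - [0.0062,0.0051,0,0.0971,0]
    - [0.0058,0.0057,0,0.0971,0]
    - [0.0051,0.0063,0,0.0971,0]
    - [0.0045,0.0067,0,0.0971,0]
    - [0.0038,0.0071,0,0.0971,0]
    - [0.0032,0.0075,0,0.0971,0]
    - [0.0023,0.0077,0,0.0971,0]
    - [0.0017,0.0079,0,0.0971,0]

```text
t: 41.17
ee_pos: [0.6367, 0.1427, 0.1685]
tcp_rot: [[0.986, 0.0, 0.166], [-0.166, -0.0, 0.986], [0.001, -1.0, -0.0]]
contact_force: [1.7, 0.1, -7.9]
grip_width: 0.297
```

Emit:
carry_out:
  plan:
    - [0.0008,0.008,0,0.0971,0]
    - [0.0001,0.0081,0,0.0971,0]
    - [-0.0007,0.0081,0,0.0971,0]
    - [-0.0015,0.0079,0,0.0971,0]
    - [-0.0023,0.0078,0,0.0971,0]
    - [-0.003,0.0075,0,0.0971,0]
    - [-0.0037,0.0071,0,0.0971,0]
    - [-0.0043,0.0068,0,0.0971,0]

```text
t: 41.83
ee_pos: [0.6222, 0.2047, 0.1688]
tcp_rot: [[0.819, 0.002, -0.573], [0.573, 0.001, 0.819], [0.002, -1.0, -0.0]]
contact_force: [3.7, -0.0, -8.2]
grip_width: 0.297
```

Emit:
carry_out:
  plan:
    - [0,0,0,0,0]
    - [0,0,0,0,0]
    - [0,0,-0.003,0,0]
    - [0,0,-0.003,0,0]
    - [0,0,-0.002,0,0]
    - [0,0,0,0,0]
    - [0,0,0,0,0]

```text
t: 42.42
ee_pos: [0.6225, 0.2043, 0.161]
tcp_rot: [[0.823, 0.002, -0.568], [0.568, 0.001, 0.823], [0.002, -1.0, -0.0]]
contact_force: [3.6, 3.2, -6.2]
grip_width: 0.296
```

Emit:
carry_out:
  plan:
    - [0,0,-0.003,0,0]
    - [0,0,-0.003,0,0]
    - [0,0,0,0,0]
    - [0,0,0,0,0]

```text
t: 42.75
ee_pos: [0.6224, 0.2044, 0.1549]
tcp_rot: [[0.823, 0.002, -0.568], [0.568, 0.001, 0.823], [0.002, -1.0, -0.0]]
contact_force: [4.6, 2.9, -5.5]
grip_width: 0.295
```

Emit:
carry_out:
  plan:
    - [0,0,0,0,0.7]
    - [0,0,0,0,0.7]
    - [0,0,0,0,0.7]
    - [0,0,0,0,0.7]
    - [0,0,0,0,1]
    - [0,0,0,0,1]
    - [0,0,0,0,1]
    - [0,0,0,0,1]

```text
t: 43.42
ee_pos: [0.6216, 0.204, 0.155]
tcp_rot: [[0.822, -0.0, -0.569], [0.569, -0.0, 0.822], [-0.0, -1.0, 0.0]]
contact_force: [0.1, -1.2, 0.8]
grip_width: 0.857
```

Emit:
carry_out:
  plan:
    - [0,0,0.03,0,1]
    - [0,0,0.04,0,1]
    - [0,-0.0,0.04,0,1]
    - [0,0,0.04,0,1]
    - [0,0,0.02,0,1]
    - [0,0,0,0,1]
    - [0,0,0,0,1]

```text
t: 44.0
ee_pos: [0.622, 0.2042, 0.3265]
tcp_rot: [[0.822, 0.003, -0.569], [0.569, 0.001, 0.822], [0.003, -1.0, -0.001]]
contact_force: [-0.9, -0.4, -0.5]
grip_width: 1.0
```

```bash
python3 snap.py w26; python3 - <<'E'
from h import *
s=camera('scene');cv2.imwrite('pics/s26.png',s[:,:,::-1]);crop(s,300,180,450,290,5,'s26c.png')
E
```

```text
44.0 [0.622  0.2042 0.3265] 0.9998817051757317 yaw 124.71 [-0.36  0.45 -0.01  1.57  0.01  1.12  1.8 ]
```

View pics/w26.png

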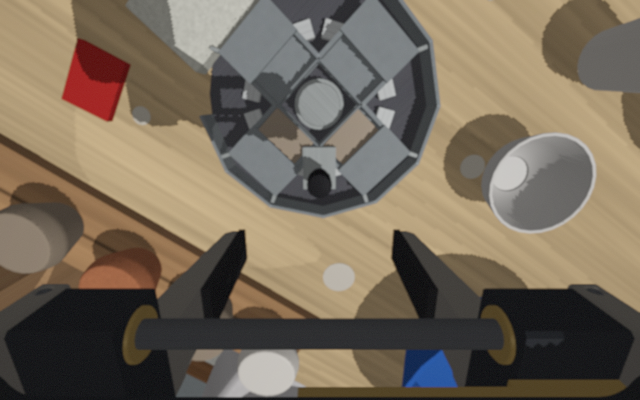

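View pics/s26.png

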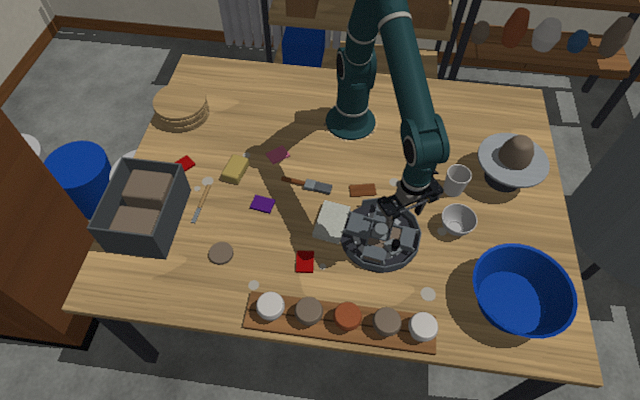

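```bash
python3 - <<'E'
from tile import *
im=cv2.imread('pics/w26.png')[:,:,::-1];crop(im,200,0,450,220,3,'w26c.png')
p=pickle.load(open('pics/w26.pkl','rb'))
c=np.array([.5538,.1555])
def P(a,r,l,z):
    a=np.radians(a);u=np.array([np.cos(a),np.sin(a)]);v=np.array([-u[1],u[0]]);return [*(c+r*u+l*v),z]
for a in (350.9,80.9,260.9,170.9):
    print(a,[((proj('wrist',P(a,36,0,0.042)if 0 else P(a,r,l,.042),p)-[200,0])*3).round(0) for r,l in((.036,-.03),(.036,.03))])
print(proj('wrist',[*(c+.085*np.array([np.cos(np.radians(35.9)),np.sin(np.radians(35.9))])),.098],p)*3-[600,0], proj('wrist',[*(c+.085*np.array([np.cos(np.radians(35.9)),np.sin(np.radians(35.9))])),.108],p)*3-[600,0])
E
```

```text
350.9 [array([240., 325.]), array([349., 431.])]
80.9 [array([370., 430.]), array([476., 320.])]
260.9 [array([344., 182.]), array([238., 302.])]
170.9 [array([476., 297.]), array([366., 181.])]
[362.41342305 557.0578269 ] [362.58415002 564.56994754]
```

View pics/w26c.png

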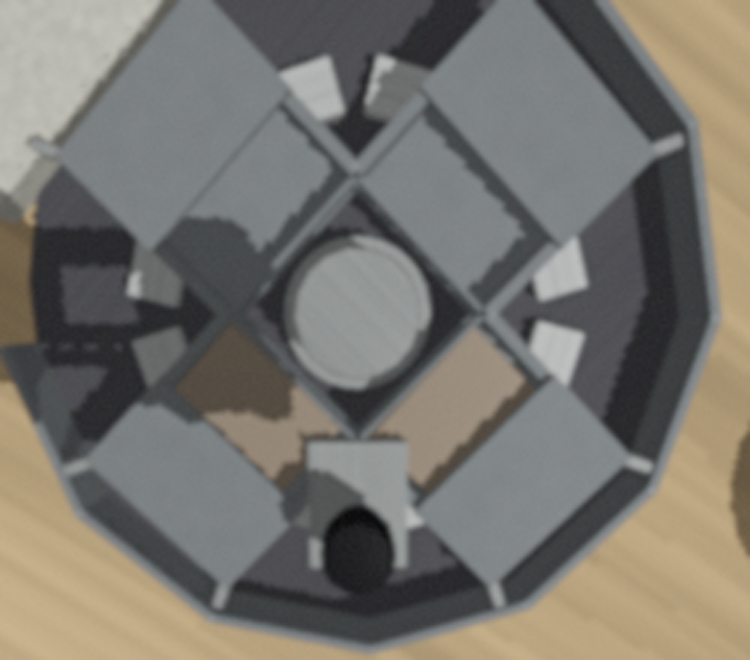

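View pics/s26c.png

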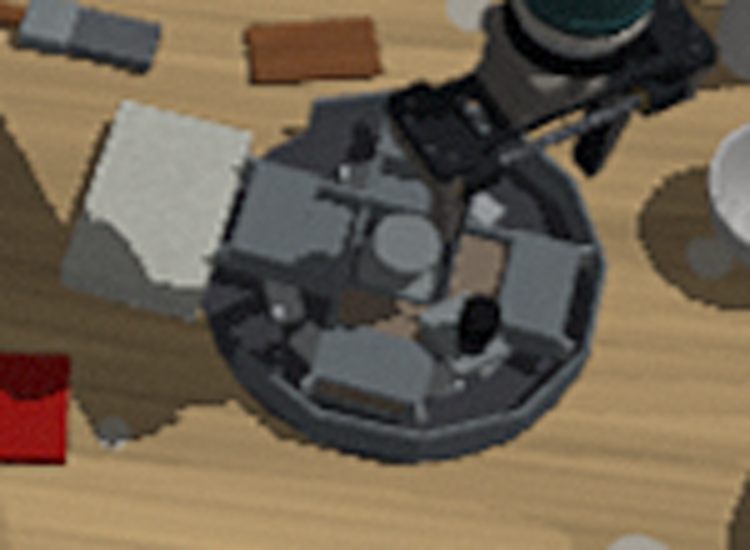

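```bash
python3 - <<'E'
from rig import *
s=get_state();print(s['t'],s['contact_force'].round(1),abs(s['qvel']).max())
print(job_done())
E
```

```text
44.1 [ 0.2 -0.6  0. ] 0.016045662017315554
the job is handed in; nothing more can be done
None
```

I found two tiles on the table and loaded both into the carousel, each in its own bay. I then indexed on to an empty bay, let the pin snap home, and handed the job in at t = 44 s of the 210 s limit. No verdict was reported.

**Last checks:**
- **Tiles:** in the wrist picture both lie flat against their bays' back walls. Each push stopped against a firm 7–8 N at the same depth.
- **Pin:** each time I lowered the knob it went about 9 mm below the between-holes height with the spring still pulling. The knob's place in the last picture fits pin-home. The plunger itself could not be read directly.
- **Final position:** an empty bay is in line with the shelf, and the gripper is raised clear with no contact.
- **Other things on the table:** all look unmoved in the scene picture.

**Disagreements:**
- My two-view height for the first tile's top came out at 20 mm instead of 12 mm. I put this down to calibration and went by the closer wrist view.
- The carousel axis estimates differed by about 5 mm in x. I settled it from the knob's swing between two locked positions.

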